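# Put the movement carriers away in the sprung-lid dust box

## Task

Put every movement carrier away in the dust box, side by side and flat on its floor with the finger grips up; the one in the assembly nest must first be freed by pulling its sprung index plunger up and turning it a quarter turn so that it stays up, and leave the plunger latched up like that for the next job. When all are in, shut the box: its lid is sprung and snaps down once past the middle, so keep hold and ease it down all the way, never letting it slam. Leave the tweezers, screwdriver, rubber weight and jar where they are.

Things in the scene. Friction and masses are not known exactly. Their poses are not given: they have to be found in the camera images.
- carrier_nest_grip (a point): Pinned in the nest at the start; carrier: aluminium plate 110 (local x) x 66 x 8 mm, on it a clear dome 48 mm across up to 22 mm above the plate's underside, and amid it an upright grey finger grip 30 (local x) x 14 (y) mm, its top 54 mm above the underside. Site: in the grip's middle, 44 mm above the underside, z up. Keep fingertips 22 mm above the underside. About 0.2 kg.
- carrier_a_grip (a point): Flat on the bench, or absent (None); carrier: aluminium plate 110 (local x) x 66 x 8 mm, on it a clear dome 48 mm across up to 22 mm above the plate's underside, and amid it an upright grey finger grip 30 (local x) x 14 (y) mm, its top 54 mm above the underside. Site: in the grip's middle, 44 mm above the underside, z up. Keep fingertips 22 mm above the underside. About 0.2 kg.
- carrier_b_grip (a point): Flat on the bench, or absent (None); carrier: aluminium plate 110 (local x) x 66 x 8 mm, on it a clear dome 48 mm across up to 22 mm above the plate's underside, and amid it an upright grey finger grip 30 (local x) x 14 (y) mm, its top 54 mm above the underside. Site: in the grip's middle, 44 mm above the underside, z up. Keep fingertips 22 mm above the underside. About 0.2 kg.
- carrier_c_grip (a point): Flat on the bench, or absent (None); carrier: aluminium plate 110 (local x) x 66 x 8 mm, on it a clear dome 48 mm across up to 22 mm above the plate's underside, and amid it an upright grey finger grip 30 (local x) x 14 (y) mm, its top 54 mm above the underside. Site: in the grip's middle, 44 mm above the underside, z up. Keep fingertips 22 mm above the underside. About 0.2 kg.
- dustbox_floor (a point): Centre of the dust box's inner floor, 4 mm above the bench; z up, local -x is the front, facing the robot. The box is a white tray fixed to the bench, outside 138 (local x) x 316 (y) x 70 mm high, inside 130 x 308 mm: room for four carriers side by side along local y at a 76 mm pitch, their long sides along local x.
- lid_hinge (a point): Middle of the lid's hinge line, fixed to the box's back top edge, 67 mm behind the box's centre, 73 mm above the bench; axes as the box's (hinge axis = local y). The lid is an aluminium frame with a clear pane, 138 x 316 x 6 mm. It opens upward and back.
- lid_bar (a point): Middle of the lid's handle, a round steel bar 11 mm thick, 110 mm long, parallel to the hinge on two end posts, 38 mm off the lid's outer face. Shut: 118 mm in front of the hinge line and 41 mm above it; the lid's free edge is 20 mm further out. The bar can turn between the fingers, so it can be carried round from above without tilting the tool.
- lid (a joint): Lid angle in rad: 0 shut, 1.75 the open stop. Over-centre spring stay at one end: let go above 1.40 it goes to the stop and stays open; let go below 1.30 it snaps shut. The closing moment is 0.58 Nm near shut (5 N at the bar), fading to nothing at 1.35. Let go more than about 8 mm open at the free edge, it slams.
- nest_seat (a point): Assembly nest, fixed: aluminium base plate 180 x 120 x 10 mm. Site: on its top under the seated carrier's middle, z up, local -x is the open end, towards the robot. Two black rails along x guide the carrier, 69 mm apart inside, 12 mm high. An arm reaches over the carrier's back end (from 30 mm behind the point, 24 to 34 mm above the bench): slide it 35 mm or more along -x before lifting.
- plunger_grip (a point): Index plunger's handle: black upright T-grip 36 (local x) x 14 (y) x 28 mm high on a vertical pin that stands in the carrier's 11 mm index hole, 44 mm behind the seat's centre. Site: on the pin's axis, 10 mm below the grip's top, 76 mm above the bench when down; moves with the grip. The collar below it ends 52 mm above the bench: keep fingertips above that.
- plunger (a joint): Height of the plunger in m: 0 down (carrier pinned), 0.014 fully pulled. A spring pushes it down with 9 N when down, 16 N when fully pulled. Its cross key sits in the collar's slot: it turns only once raised 9 mm or more; turned, it is latched with the key resting on the collar, reading 0.0085 to 0.009.
- plunger_turn (a joint): Angle of the plunger's grip in rad about the upright: 0 at the start (grip along the nest's local x); once raised it turns up to 1.75 either way. A quarter turn is 1.57; lowered at 0.6 or more it stays latched.
- tweezers: Steel tweezers, 130 mm long, lying on the bench behind the work. A bystander.
- driver: Screwdriver, 150 mm long, lying on the bench behind the work. A bystander.
- puck: Black rubber weight, 68 mm across and 32 mm high, a bystander.
- jar: Amber jar with a cap, 52 mm across and 60 mm high, a bystander.
There are look-alikes about, which are no part of the job. What is shaped like the part that bears carrier_c_grip but red is not meant. Leave any yellow look-alike of the part that bears carrier_nest_grip alone.

How it is judged:
On the way, in this order (a step that is already met when the one before it is completed fails the run):
1. the plunger is raised while the carrier in the nest is still in its seat (value of joint plunger above 0.0065 m and horizontal distance between carrier_nest_grip and nest_seat below 0.008 m), for 0.3 s.
2. every carrier lies flat in the dust box, with the lid standing open (x of carrier_nest_grip in the frame of dustbox_floor between -0.03 and 0.03 m and y of carrier_nest_grip in the frame of dustbox_floor between -0.14 and 0.14 m and z of carrier_nest_grip in the frame of dustbox_floor between 0.036 and 0.05 m and angle between each of carrier_nest_grip, carrier_a_grip, carrier_b_grip, carrier_c_grip's own z axis and vertical below 0.1 rad and x of carrier_a_grip in the frame of dustbox_floor between -0.03 and 0.03 m and y of carrier_a_grip in the frame of dustbox_floor between -0.14 and 0.14 m and z of carrier_a_grip in the frame of dustbox_floor between 0.036 and 0.05 m and x of carrier_b_grip in the frame of dustbox_floor between -0.03 and 0.03 m and y of carrier_b_grip in the frame of dustbox_floor between -0.14 and 0.14 m and z of carrier_b_grip in the frame of dustbox_floor between 0.036 and 0.05 m and x of carrier_c_grip in the frame of dustbox_floor between -0.03 and 0.03 m and y of carrier_c_grip in the frame of dustbox_floor between -0.14 and 0.14 m and z of carrier_c_grip in the frame of dustbox_floor between 0.036 and 0.05 m and value of joint lid above 1.4 rad), for 0.2 s.
At the end, for the whole second after the job is handed in: Every carrier present lies in the dust box flat on its floor, grip up (its grip site 36 to 50 mm above the inner floor, within 30 mm of the box's middle along x and 140 mm along y, tilted less than 0.1 rad), the lid is shut (joint below 0.02 rad) and the plunger is latched up (joint above 0.0065 m) (x of carrier_nest_grip in the frame of dustbox_floor between -0.03 and 0.03 m and y of carrier_nest_grip in the frame of dustbox_floor between -0.14 and 0.14 m and z of carrier_nest_grip in the frame of dustbox_floor between 0.036 and 0.05 m and angle between each of carrier_nest_grip, carrier_a_grip, carrier_b_grip, carrier_c_grip's own z axis and vertical below 0.1 rad and x of carrier_a_grip in the frame of dustbox_floor between -0.03 and 0.03 m and y of carrier_a_grip in the frame of dustbox_floor between -0.14 and 0.14 m and z of carrier_a_grip in the frame of dustbox_floor between 0.036 and 0.05 m and x of carrier_b_grip in the frame of dustbox_floor between -0.03 and 0.03 m and y of carrier_b_grip in the frame of dustbox_floor between -0.14 and 0.14 m and z of carrier_b_grip in the frame of dustbox_floor between 0.036 and 0.05 m and x of carrier_c_grip in the frame of dustbox_floor between -0.03 and 0.03 m and y of carrier_c_grip in the frame of dustbox_floor between -0.14 and 0.14 m and z of carrier_c_grip in the frame of dustbox_floor between 0.036 and 0.05 m and value of joint plunger above 0.0065 m and value of joint lid below 0.02 rad); the robot touches nothing.
It fails at once if the lid slams: it moves in the closing direction faster than 4 rad/s (0.55 m/s at its free edge) (velocity of joint lid below -4 rad/s).
It fails at once if a bystander (tweezers, screwdriver, rubber weight, jar) is moved more than 30 mm (distance of any of tweezers, driver, puck, jar from where it was at the start of the episode above 0.03 m).
Of carrier_a, carrier_b, carrier_c only 1 to 3 are there at a start; the rules pass over those that are not, and their reading is None.
At some moment in a run one of carrier_a, carrier_b, carrier_c may be knocked a few centimetres aside while the robot is not near it.
It also fails if it takes over 210 s, if anything falls off the work surface, if the arm or the gripper's body presses on something with over 40 N, if the wrist force passes 120 N, or if a joint passes its speed limit or range.

## Robot

A 7-joint arm with a two-finger parallel gripper is mounted at the origin on the work surface. World frame = base frame: x ahead of the robot, y to its left, z up, the work surface at z = 0. Lengths are in m, angles in rad, forces in N, time in s.
With the tool pointing down it reaches from about 0.425 to 0.95 m from the base axis. Payload 4.7 kg.
Tool frame: the origin (TCP) lies midway between the tips of the shut fingers; the grasp point (between the pads) lies 19 mm behind it; z points along the fingers, y is the direction in which the jaws open and shut (so a half turn about z gives the same grasp; the last joint's range is limited). The gripper opens to 87 mm and grips with 3 to 60 N. Pads are 19 mm wide; open, the fingers measure 117 mm over their backs; the gripper's body (75 mm by 190 mm) begins 51 mm behind the grasp point.
Start: joints at [-0.029, 0.469, -0.049, 1.532, 0.024, 1.141, -0.082], TCP at [0.675, 0, 0.187] pointing down, gripper open.
Joint ranges: [-2.59, 2.59], [-0.33, 1.99], [-1.39, 1.29], [0.1, 2.45], [-1.04, 4.18], [0.21, 1.99], [-2.66, 2.66]. Speed limits (rad/s): [2.57, 2.57, 3.14, 3.14, 3.14, 3.14, 3.14].

## Interface

Orientations are given as a unit quaternion [w, x, y, z].
In Python, from workcell import sensors, read_camera, order gives the robot as it stands.
- The arm moves only by the tool apply_moves, never from a script. Its argument "series" is a list of rows, each an object with "linear": the shift along the tool's x, y, z in mm, a list of three; "rotation": the turn, a rotation vector about the tool's x, y, z in degrees, a list of three; "gripper": the opening in per cent of the stroke, from 0 (shut) to 100 (fully open). In form: [{"linear": [dx, dy, dz], "rotation": [wx, wy, wz], "gripper": gripper}, ...]. A call has 1 to 20 rows; each row shifts and turns the commanded pose from where the row before left it, along the tool's axes as they then stand; what a row does not reach is not made up. A row lasts 1/8 s, in which the tool goes at most 62.5 mm and 10.7 degrees, less where a joint would pass 70% of its speed; a pose out of reach is approached as far as the arm can. A call is refused whole if a number of a shift passes 62.5 or a number of a turn 10.7, either way. A call with a gripper value outside its range is refused whole. The fingers move at their own pace and stop on an object; "force" is the grip in N (left out, the last holds). Time passes only in rows, so rows that do not move let the fingers close. It gives the time, the measured TCP pose, the force and the opening at its end, in the units of the state.
- sensors.observe(): the state, without advancing time (a new reading comes with each control period).
- read_camera(name): name is "scene" or "side" or "wrist"; returns a dict with "color" (480x640x3 uint8, red, green, blue), "mtx" (3x3 intrinsics, pixels), "dist" ([k1, k2, p1, p2, k3] as OpenCV has them; the pictures are not rectified), "xyz" and "rotation" of the camera in the world; the wrist camera has in their place "T_tool_cam" (4x4, takes a point from camera to tool coordinates, whose origin is the TCP and whose axes are the flange's). Camera axes: x right, y up, looking along -z (the intrinsics and any distortion apply to the point x, -y, -z); pixel columns grow to the right and rows downward; lengths in m; the calibration is good to about 2 mm. A picture is of the moment at which its call begins: read the wrist's pose just before it. There is no depth.
- order.job_done(): hands the job in, once; it reports no verdict.
The state is a dict: "time": time; "qpos": joint angles; "joint_vel": joint speeds; "tau": joint torques, N m; "tool_pos": TCP position; "tool_rot": TCP orientation; "wrist_force": force on the tool from outside, world axes, zero at the start; "torque": the same for the moment, N m; "opening": finger opening in m.
Only numpy, scipy, OpenCV 4.12 (cv2) and the standard library are available. Lean on these libraries where they do the work, as an engineer would, in place of code of your own. Each camera call takes 0.05 s, during which the arm holds its last target.

## Working session

There is one attempt and no reset: what is moved stays moved. The work goes in short steps, Python scripts to look and compute and a tool call to move; the robot and the scene stay as the last step left them, time stands still between calls to the robot, and variables do not carry over. Pictures are saved under pics/ and viewed, and the job is handed in when it is done.

Besides the shell and the picture viewer there is one more tool, called after "Request:" as a command line: name --argument value ..., lists and objects as JSON in quotes. apply_moves: Moves the arm, as the interface text tells. Its arguments: {"type":"object","properties":{"series":{"type":"array","items":{"type":"object","properties":{"linear":{"type":"array","items":{"type":"number"}},"rotation":{"type":"array","items":{"type":"number"}},"gripper":{"type":"number"}}}},"force":{"type":"number"}},"required":["series"]}

```bash
ls; mkdir -p pics; python3 - <<'E'
from workcell import sensors, read_camera
import cv2
print(sensors.observe())
for n in ["scene","side","wrist"]:
    r=read_camera(n); cv2.imwrite(f"pics/{n}0.png",r["color"][:,:,::-1])
    print(n,{k:v for k,v in r.items() if k!="color"})
E
```

```text
pics
{'time': 0.0, 'qpos': array([-0.02889863,  0.46944502, -0.04861677,  1.53369086,  0.0241098 ,
        1.14099948, -0.08231257]), 'joint_vel': array([-0.00031766,  0.00096637,  0.00169533,  0.00086624, -0.00059333,
       -0.0006466 , -0.00225363]), 'tau': array([ 8.49551179e-05, -5.07972229e+01, -8.03461717e-02, -2.36155879e+01,
       -6.12773141e-02,  3.78107757e-02,  1.50727069e-04]), 'tool_pos': array([6.74330020e-01, 1.70805907e-05, 1.86398459e-01]), 'tool_rot': array([-6.66160354e-04,  7.07091882e-01,  7.07121003e-01, -7.16430449e-04]), 'wrist_force': array([-0.0988404 , -0.95092851,  0.64414699]), 'torque': array([-0.00835341, -0.00374079,  0.02073149]), 'opening': 0.08726535563365855}
scene {'mtx': array([[441.81019029,   0.        , 322.87185916],
       [  0.        , 441.81019029, 237.08503232],
       [  0.        ,   0.        ,   1.        ]]), 'dist': array([-0.02594561,  0.        ,  0.        ,  0.        ,  0.        ]), 'xyz': array([ 1.06181214, -0.04444771,  0.70651325]), 'rotation': array([0.66073403, 0.24673322, 0.2500609 , 0.66334215])}
side {'mtx': array
[... 261 characters left out ...]
.629147  ,  0.94589963]), 'rotation': array([ 0.91987141,  0.3161554 , -0.07593527, -0.21935404])}
wrist {'mtx': array([[404.1592657 ,   0.        , 311.14034816],
       [  0.        , 404.1592657 , 239.2504902 ],
       [  0.        ,   0.        ,   1.        ]]), 'dist': array([0.02505216, 0.        , 0.        , 0.        , 0.        ]), 'T_tool_cam': array([[ 7.66747885e-04,  9.59337709e-01,  2.82259760e-01,
         7.85740938e-02],
       [ 9.99999572e-01, -8.81656103e-04,  2.80090898e-04,
        -4.05796991e-04],
       [ 5.17557800e-04,  2.82259424e-01, -9.59337975e-01,
        -1.96170987e-01],
       [ 0.00000000e+00,  0.00000000e+00,  0.00000000e+00,
         1.00000000e+00]])}
```

View pics/scene0.png

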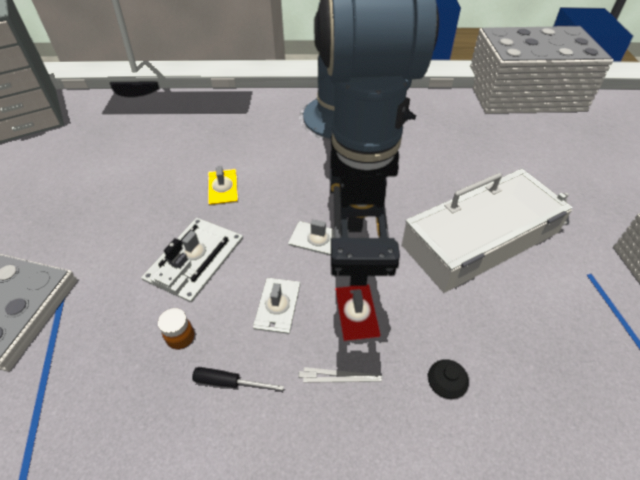

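View pics/side0.png

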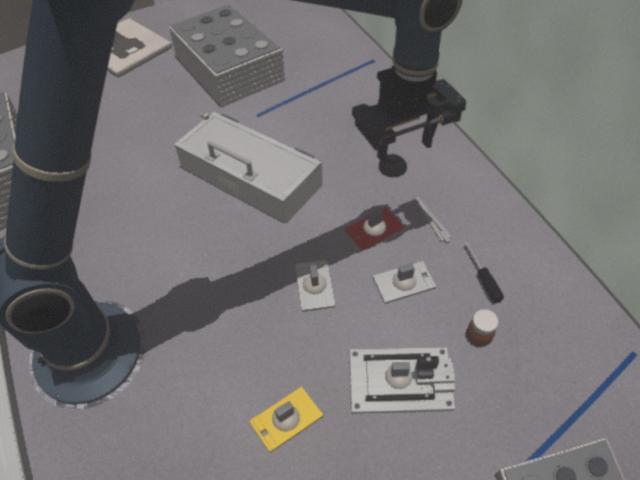

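View pics/wrist0.png

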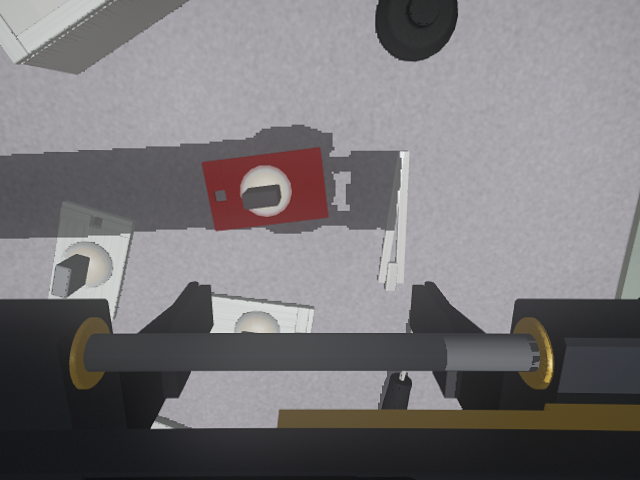

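```bash
cat > h.py <<'E'
import numpy as np, cv2
from scipy.spatial.transform import Rotation as R
from workcell import sensors, read_camera
def q2R(q): return R.from_quat([q[1],q[2],q[3],q[0]]).as_matrix()
def cam(name,save=None):
    s=sensors.observe()
    r=read_camera(name)
    if name=="wrist":
        T=np.eye(4);T[:3,:3]=q2R(s["tool_rot"]);T[:3,3]=s["tool_pos"]
        M=T@np.asarray(r["T_tool_cam"]); Rc,c=M[:3,:3],M[:3,3]
    else: Rc,c=q2R(r["rotation"]),np.array(r["xyz"])
    if save: 
        cv2.imwrite(f"pics/{save}.png",r["color"][:,:,::-1])
    d=dict(K=r["mtx"],D=r["dist"],R=Rc,c=c,img=r["color"])
    if save: np.savez(f"pics/{save}.npz",K=r["mtx"],D=r["dist"],R=Rc,c=c)
    return d
def load(save):
    z=np.load(f"pics/{save}.npz"); return {k:z[k] for k in z}
def ray(C,px):
    u=cv2.undistortPoints(np.array([[px]],float),C["K"],C["D"])[0,0]
    d=C["R"]@np.array([u[0],-u[1],-1]); return C["c"],d/np.linalg.norm(d)
def atz(C,px,z):
    c,d=ray(C,px); return c+d*(z-c[2])/d[2]
def tri(*obs):
    A=np.zeros((3,3));b=np.zeros(3);rs=[ray(C,p) for C,p in obs]
    for c,d in rs:
        P=np.eye(3)-np.outer(d,d);A+=P;b+=P@c
    x=np.linalg.solve(A,b)
    return x,[round(1000*np.linalg.norm((np.eye(3)-np.outer(d,d))@(x-c)),1) for c,d in rs]
def proj(C,X):
    X=np.atleast_2d(X); p=(X-C["c"])@C["R"]; p=p*[1,-1,-1]
    return cv2.projectPoints(p.reshape(-1,1,3),np.zeros(3),np.zeros(3),C["K"],C["D"])[0][:,0]
def crop(save,x,y,w,h,s,out):
    im=cv2.imread(f"pics/{save}.png")[y:y+h,x:x+w]
    im=cv2.resize(im,None,fx=s,fy=s,interpolation=cv2.INTER_CUBIC)
    for i in range(0,w,20):
        cv2.putText(im,str(x+i),(i*s,10),0,.35,(0,0,255),1); cv2.line(im,(i*s,12),(i*s,18),(0,0,255),1)
    for i in range(0,h,20):
        cv2.putText(im,str(y+i),(0,i*s+4),0,.35,(0,0,255),1)
    cv2.imwrite(f"pics/{out}.png",im)
def st():
    s=sensors.observe()
    Rm=q2R(s["tool_rot"]); print("t",round(s["time"],2),"pos",np.round(s["tool_pos"]*1000,1),"xaxis",np.round(Rm[:,0],3),"z",np.round(Rm[:,2],3),"yaw_x",round(np.degrees(np.arctan2(Rm[1,0],Rm[0,0])),1),"F",np.round(s["wrist_force"],1),"op",round(s["opening"]*1000,1),"q",np.round(s["qpos"],2))
    return s
def carrier(x,y,yaw,z0=0):
    """outline points: plate top corners, grip top corners"""
    c,s=np.cos(yaw),np.sin(yaw)
    P=[(a*55,b*33,8) for a,b in((1,1),(1,-1),(-1,-1),(-1,1))]+[(a*15,b*7,54) for a,b in((1,1),(1,-1),(-1,-1),(-1,1))]
    P=np.array(P)/1000; return np.c_[x+c*P[:,0]-s*P[:,1],y+s*P[:,0]+c*P[:,1],P[:,2]+z0]
E
python3 - <<'E'
from h import *
cam("scene","s1");cam("side","d1")
crop("s1",130,150,200,150,4,"s1a"); crop("d1",280,200,200,150,4,"d1a");crop("s1",240,200,160,150,5,"s1b");crop("s1",400,160,200,140,4,"s1c");crop("d1",330,330,140,90,5,"d1b");crop("d1",170,100,160,130,5,"d1c")
E
```

```text
(no output)
```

View pics/s1a.png

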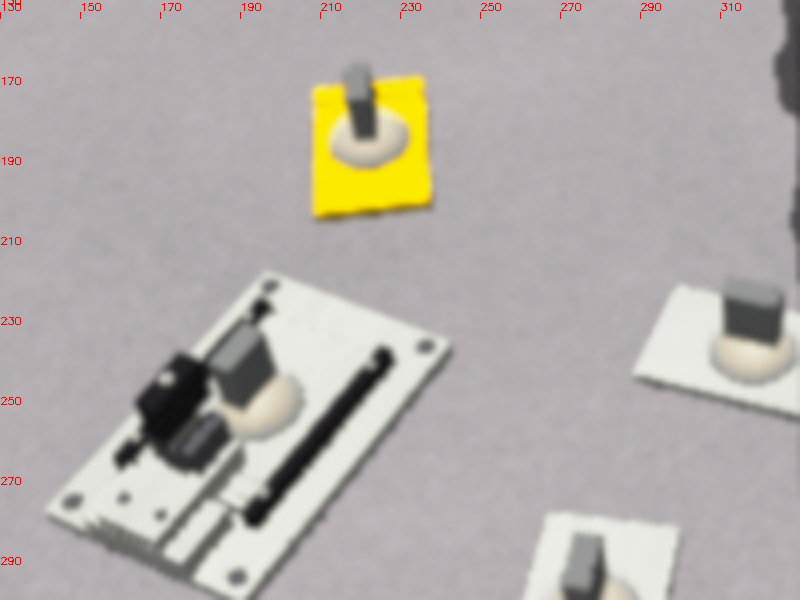

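View pics/d1a.png

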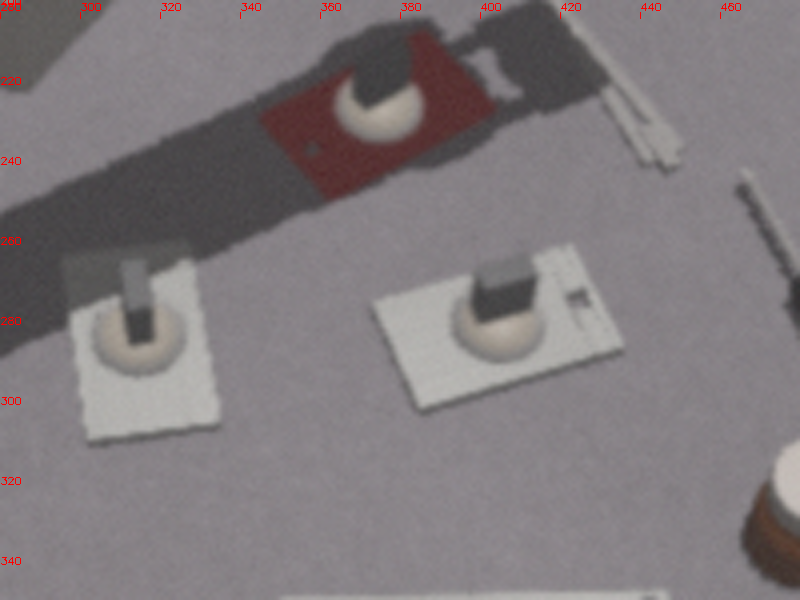

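View pics/s1b.png

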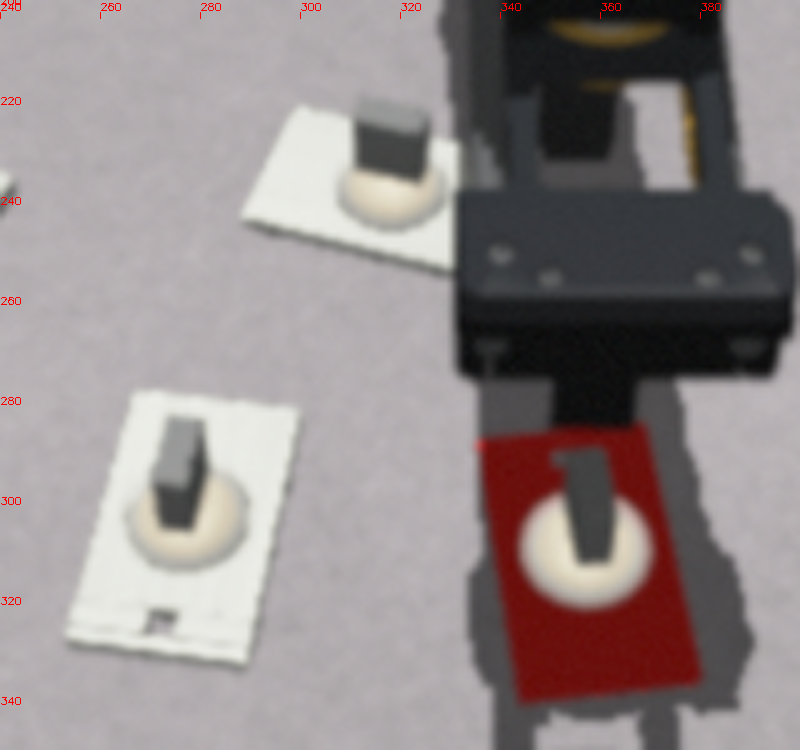

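View pics/s1c.png

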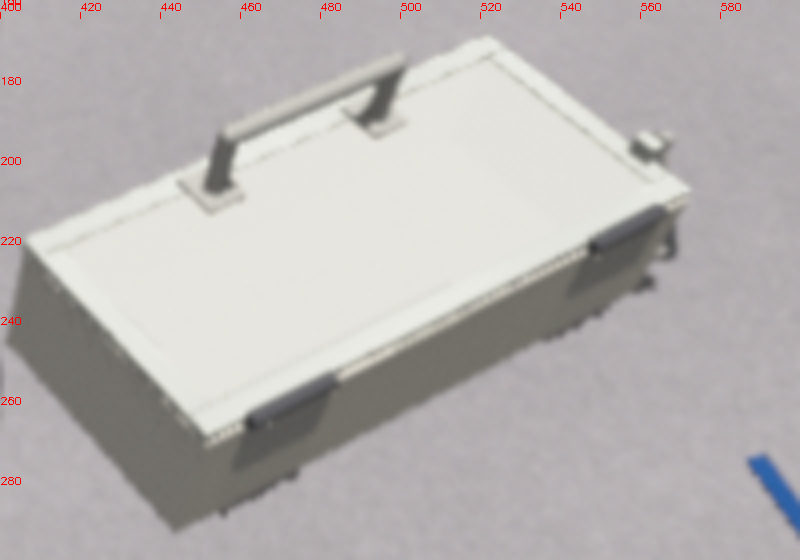

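View pics/d1b.png

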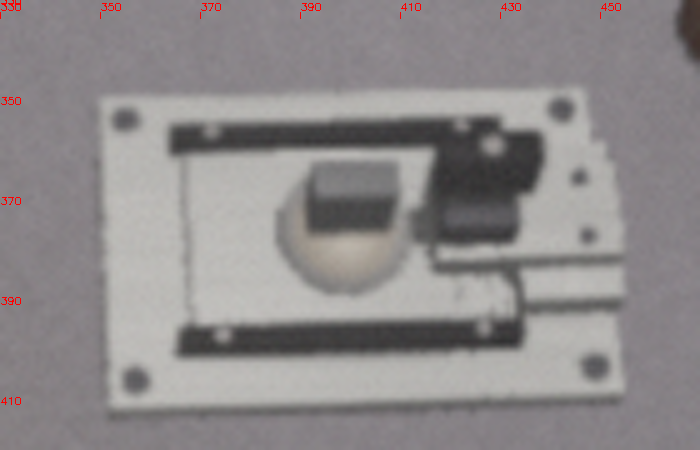

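View pics/d1c.png

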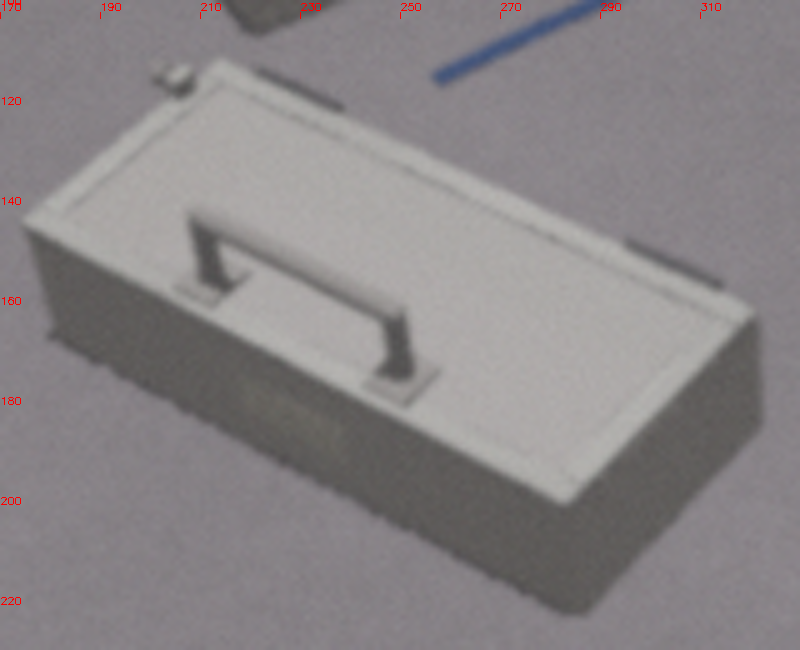

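```bash
python3 - <<'E'
from h import *
S,D=load("s1"),load("d1")
def T(n,a,b):
    x,e=tri((S,a),(D,b)); print(n,np.round(x*1000,1),e); return x
for n,a,b in [("box f-y",(406,220),(283,200.6)),("b-y",(451,270),(321.6,163.6)),("b+y",(572.5,207.5),(214,112)),("f+y",(522.5,169.5),(175.6,144)),
 ("bar-y",(457,194),(250.4,162.4)),("bar+y",(500.7,175),(208,142.6)),
 ("nest1",(197.5,218),(350,349.6)),("nest2",(243,237),(447,348)),("nest2b",(243,237),(352,411)),("nest3",(191,300),(455,409.4)),("nest3b",(191,300),(447,348)),("nest4",(141,278),(455,409.4)),
 ("ngrip",(189.2,236.8),(400.4,366)),("dome",(180,225),(0,0))]:
    T(n,a,b)
# bench carriers corners
for n,px in [("A scene",[(298,221),(288,244)]),("B scene",[(267,278.5),(299.5,281.5),(289.5,332.5),(253.5,328)])]:
    for p in px: print(n,np.round(atz(S,p,.008)*1000,1))
for n,px in [("A side",[(296,264),(327.5,264),(334.5,306),(302.5,310)]),("B side",[(373,275),(422.5,261),(435.5,287.5),(385,302.5)])]:
    for p in px: print(n,np.round(atz(D,p,.008)*1000,1))
T("Agrip",(316,222.5),(313.5,268)); T("Bgrip",(276.2,289.5),(405,266.5))
E
```

```text
box f-y [467.9 112.8  77.3] [np.float64(0.5), np.float64(0.5)]
b-y [587.3 179.1  73. ] [np.float64(1.4), np.float64(1.4)]
b+y [432.4 453.8  76.6] [np.float64(1.4), np.float64(1.4)]
f+y [316.6 385.7  77.8] [np.float64(1.4), np.float64(1.4)]
bar-y [437.6 208.9 117.8] [np.float64(1.4), np.float64(1.4)]
bar+y [377.8 310.9 115.4] [np.float64(0.6), np.float64(0.6)]
nest1 [ 447.2 -275.3   82.4] [np.float64(27.0), np.float64(27.0)]
nest2 [ 555.9 -258.7   84. ] [np.float64(69.4), np.float64(69.4)]
nest2b [ 401.9 -266.1  -74.1] [np.float64(34.3), np.float64(34.3)]
nest3 [ 573.2 -355.2  -74.7] [np.float64(34.4), np.float64(34.4)]
nest3b [ 611.  -296.8    9.8] [np.float64(1.7), np.float64(1.7)]
nest4 [ 559.7 -404.5    8.9] [np.float64(0.5), np.float64(0.5)]
ngrip [ 500.  -309.    63.2] [np.float64(0.2), np.float64(0.2)]
dome [ 416.7 -172.7  511.8] [np.float64(347.6), np.float64(347.6)]
A scene [ 405.6 -103.9    8. ]
A scene [ 471.  -121.9    8. ]
B scene [ 558.8 -157.7    8. ]
B scene [565.7 -94.3   8. ]
B scene [ 676.  -107.6    8. ]
B scene [ 667.3 -172.3    8. ]
A side [443.1   1.3   8. ]
A side [500.2 -27.5   8. ]
A side [ 468.5 -122.5    8. ]
A side [ 409.7 -102.9    8. ]
B side [569.5 -92.8   8. ]
B side [ 676.6 -108.5    8. ]
B side [ 665.5 -175.2    8. ]
B side [ 559.1 -159.6    8. ]
Agrip [457.3 -61.   61.2] [np.float64(2.8), np.float64(2.8)]
Bgrip [ 616.5 -131.1   55.4] [np.float64(0.6), np.float64(0.6)]
```

```bash
python3 - <<'E'
from h import *
import cv2
S,D=load("s1"),load("d1")
th=np.radians(-25.5); ex=np.array([np.cos(th),np.sin(th),0]); ey=np.array([-ex[1],ex[0],0]); seat=np.array([.501,-.3105,.01])
for nm,C,b in (("s1",S,(130,200,120,110,6)),("d1",D,(330,330,140,90,5))):
    im=cv2.imread(f"pics/{nm}.png"); x0,y0,w,h,s=b
    im=cv2.resize(im[y0:y0+h,x0:x0+w],None,fx=s,fy=s,interpolation=cv2.INTER_CUBIC)
    def poly(P,col):
        p=((proj(C,P)-[x0,y0]+.5)*s).astype(np.int32); cv2.polylines(im,[p],True,col,1)
    rect=lambda cx,hx,hy,z:[seat*[1,1,0]+ex*(cx+a*hx)+ey*b_*hy+[0,0,z] for a,b_ in((1,1),(1,-1),(-1,-1),(-1,1))]
    poly(rect(0,.09,.06,.01),(0,0,255)); poly(rect(0,.055,.033,.018),(255,0,0)); poly(rect(0,.015,.007,.064),(0,255,0))
    poly(rect(.044,.018,.007,.086),(255,0,255)); poly(rect(.044,.018,.007,.058),(255,255,0)); poly(rect(0,.055,.0345,.022),(0,200,255))
    cv2.imwrite(f"pics/ov_{nm}.png",im)
A=carrier(.457,-.0615,np.radians(72)); print(np.round(proj(D,A),1),np.round(proj(S,A),1))
E
```

```text
[[295.8 264.2]
 [328.  260.1]
 [336.2 306. ]
 [302.2 310.5]
 [310.1 265.5]
 [317.3 264.6]
 [319.4 277.3]
 [312.1 278.3]] [[346.9 233.9]
 [337.8 257.1]
 [287.  244.2]
 [298.1 222. ]
 [325.1 223.3]
 [322.9 228.2]
 [308.8 224.7]
 [311.1 219.9]]
```

View pics/ov_s1.png

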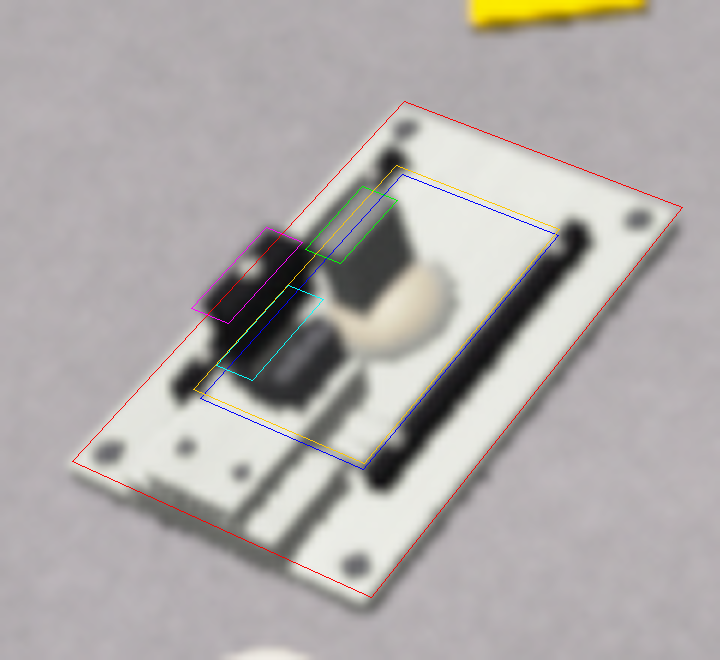

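View pics/ov_d1.png

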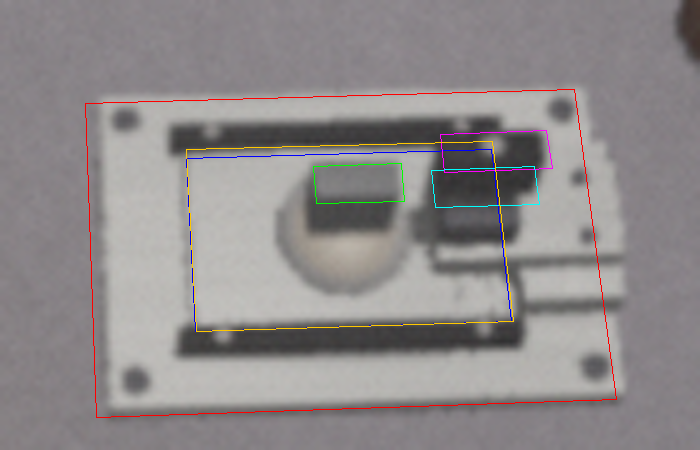

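Request:
apply_moves --series '[{"linear":[-33,-13,0],"rotation":[0,0,0],"gripper":100},{"linear":[-33,-13,0],"rotation":[0,0,0],"gripper":100},{"linear":[-33,-13,0],"rotation":[0,0,0],"gripper":100},{"linear":[-33,-13,0],"rotation":[0,0,0],"gripper":100},{"linear":[-33,-13,0],"rotation":[0,0,0],"gripper":100},{"linear":[-33,-13,0],"rotation":[0,0,0],"gripper":100},{"linear":[-33,-13,0],"rotation":[0,0,0],"gripper":100},{"linear":[-33,-14,0],"rotation":[0,0,0],"gripper":100},{"linear":[-33,-14,0],"rotation":[0,0,0],"gripper":100},{"linear":[-32,-14,0],"rotation":[0,0,0],"gripper":100},{"rotation":[0,0,-9.2],"linear":[0,0,0],"gripper":100},{"rotation":[0,0,-9.2],"linear":[0,0,0],"gripper":100},{"rotation":[0,0,-9.2],"linear":[0,0,0],"gripper":100},{"rotation":[0,0,-9.2],"linear":[0,0,0],"gripper":100},{"rotation":[0,0,-9.2],"linear":[0,0,0],"gripper":100},{"rotation":[0,0,-9.2],"linear":[0,0,0],"gripper":100},{"rotation":[0,0,-9.3],"linear":[0,0,0],"gripper":100},{"rotation":[0,0,0],"linear":[0,0,0],"gripper":100}]'

```text
time: 2.5
tool_pos: [0.5419, -0.329, 0.1873]
tool_rot: [-0.0, 0.222, 0.975, 0.0]
wrist_force: [-0.3, 0.4, -0.2]
opening: 0.087
```

```bash
python3 - <<'E'
from h import *
st(); cam("wrist","w1"); st()
E
```

```text
t 2.5 pos [ 541.9 -329.   187.3] xaxis [-0.902  0.432  0.   ] z [-0.  0. -1.] yaw_x 154.4 F [-0.3  0.4 -0.2] op 87.0 q [ 0.61  0.41 -0.18  1.63  0.08  1.11  1.53]
t 2.55 pos [ 541.9 -329.1  187.3] xaxis [-0.901  0.433  0.   ] z [-0.  0. -1.] yaw_x 154.3 F [-0.4 -0.2 -0.6] op 87.2 q [ 0.61  0.41 -0.18  1.63  0.08  1.11  1.53]
```

View pics/w1.png

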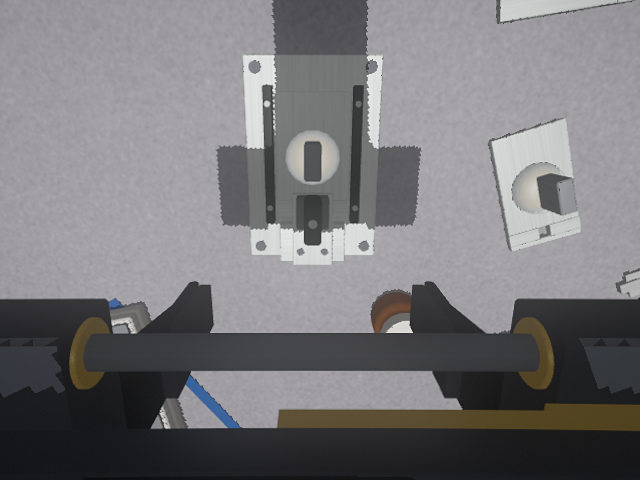

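```bash
python3 - <<'E'
from h import *
crop("w1",230,40,170,230,3,"w1c")
W=load("w1")
for z in (.076,.086,.08): print(np.round(proj(W,[.542,-.329,z]),1))
E
```

```text
[[310.1 224.8]]
[[310.1 228. ]]
[[310.1 226. ]]
```

View pics/w1c.png

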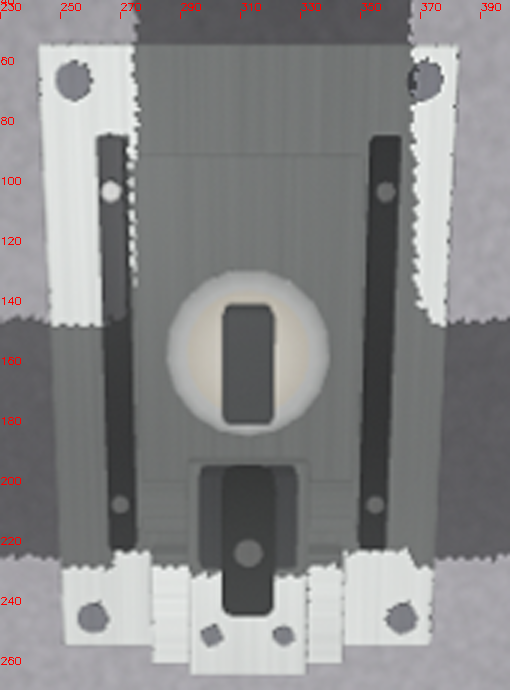

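```bash
python3 - <<'E'
from h import *
W=load("w1");S,D=load("s1"),load("d1")
print(atz(W,(312.7,224.3),.086), tri((W,(312.7,224.3)),(S,(171.2,244.2)),(D,(428.9,358.7))), tri((S,(171.2,244.2)),(D,(428.9,358.7))))
p=atz(W,(312.7,224.3),.086); s=sensors.observe(); Rm=q2R(s["tool_rot"])
print(Rm.T@(p-s["tool_pos"])*1000)
# orientation: rails screws pairs z .022
for a,b in (((267,104),(270,208)),((358.6,104),(355,208))):
    d=atz(W,b,.022)-atz(W,a,.022); print(np.degrees(np.arctan2(d[1],d[0])),np.linalg.norm(d))
g=atz(W,(312.7,147),.064); print("grip",g)
E
```

```text
[ 0.5402151  -0.32597068  0.086     ] (array([ 0.54040159, -0.32746669,  0.08818128]), [np.float64(1.8), np.float64(0.7), np.float64(1.4)]) (array([ 0.54067933, -0.3283749 ,  0.08875524]), [np.float64(0.5), np.float64(0.5)])
[  2.81530308   2.0351151  101.32254496]
-25.660814348997178 0.08963319766361438
-25.707748910295265 0.08965474938752897
grip [ 0.48984963 -0.30180954  0.064     ]
```

Request:
apply_moves --series '[{"linear":[2.5,1.5,15],"rotation":[0,0,0],"gripper":45},{"linear":[0,0,25],"rotation":[0,0,0],"gripper":45},{"linear":[0,0,25],"rotation":[0,0,0],"gripper":45},{"linear":[0,0,20],"rotation":[0,0,0],"gripper":45},{"linear":[0,0,15],"rotation":[0,0,0],"gripper":45},{"linear":[0,0,15],"rotation":[0,0,0],"gripper":45},{"linear":[0,0,13],"rotation":[0,0,0],"gripper":45},{"linear":[0,0,0],"rotation":[0,0,0],"gripper":45}]' --force 40

```text
time: 3.55
tool_pos: [0.5397, -0.3261, 0.0583]
tool_rot: [-0.001, 0.221, 0.975, 0.0]
wrist_force: [0.5, 0.7, 0.3]
opening: 0.0393
```

```bash
python3 - <<'E'
from h import *
st(); cam("wrist","w2");cam("scene","s2");cam("side","d2"); crop("s2",120,180,140,110,5,"s2c")
E
```

```text
t 3.55 pos [ 539.7 -326.1   58.3] xaxis [-0.903  0.431  0.002] z [-0.002  0.001 -1.   ] yaw_x 154.5 F [0.5 0.7 0.3] op 39.3 q [ 0.6   0.54 -0.17  1.76  0.11  0.86  1.5 ]
```

View pics/w2.png

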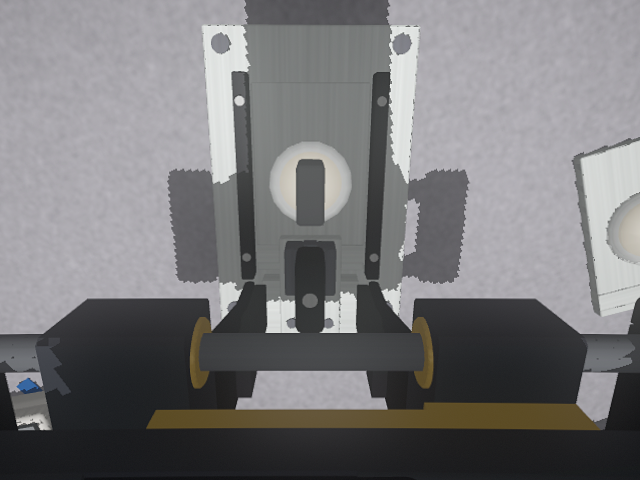

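View pics/s2.png

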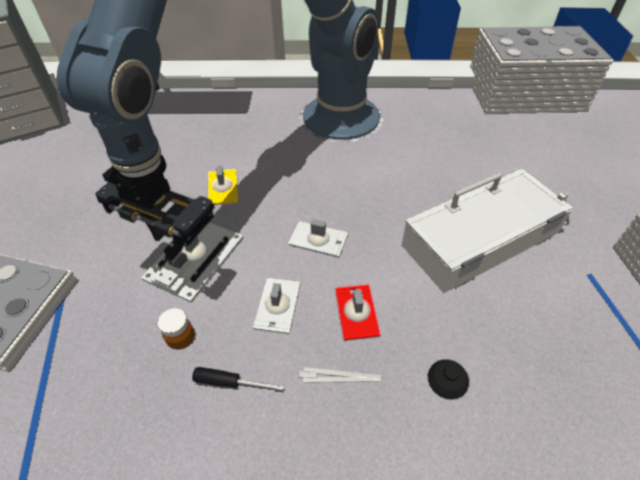

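View pics/d2.png

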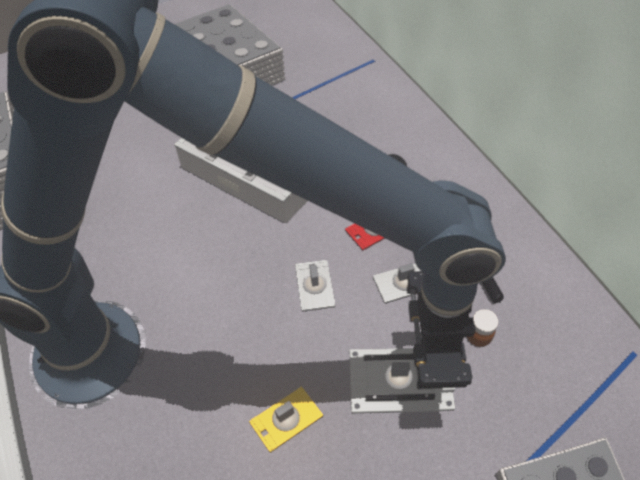

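Request:
apply_moves --series '[{"linear":[0,0,0],"rotation":[0,0,0],"gripper":0},{"linear":[0,0,0],"rotation":[0,0,0],"gripper":0},{"linear":[0,0,0],"rotation":[0,0,0],"gripper":0},{"linear":[0,0,0],"rotation":[0,0,0],"gripper":0}]' --force 50

```text
time: 4.2
tool_pos: [0.5404, -0.3265, 0.0595]
tool_rot: [0.0, 0.221, 0.975, -0.0]
wrist_force: [-0.1, 0.4, -1.0]
opening: 0.0073
```

Request:
apply_moves --series '[{"linear":[0,0,-3],"rotation":[0,0,0],"gripper":0},{"linear":[0,0,-3],"rotation":[0,0,0],"gripper":0},{"linear":[0,0,-3],"rotation":[0,0,0],"gripper":0},{"linear":[0,0,-2],"rotation":[0,0,0],"gripper":0},{"linear":[0,0,-2],"rotation":[0,0,0],"gripper":0},{"linear":[0,0,0],"rotation":[0,0,0],"gripper":0},{"linear":[0,0,0],"rotation":[0,0,0],"gripper":0},{"linear":[0,0,0],"rotation":[0,0,0],"gripper":0},{"linear":[0,0,0],"rotation":[0,0,0],"gripper":0}]'

```text
time: 5.32
tool_pos: [0.5404, -0.3265, 0.0724]
tool_rot: [-0.0, 0.221, 0.975, 0.0]
wrist_force: [-0.5, 0.4, -0.3]
opening: 0.0006
```

```bash
python3 - <<'E'
from h import *
st(); cam("wrist","w3"); crop("w3",200,120,240,230,3,"w3c")
E
```

```text
t 5.33 pos [ 540.4 -326.5   72.4] xaxis [-0.903  0.43   0.   ] z [-0.  0. -1.] yaw_x 154.5 F [-0.5  0.4 -0.3] op 0.6 q [ 0.6   0.52 -0.17  1.75  0.11  0.89  1.51]
```

View pics/w3c.png

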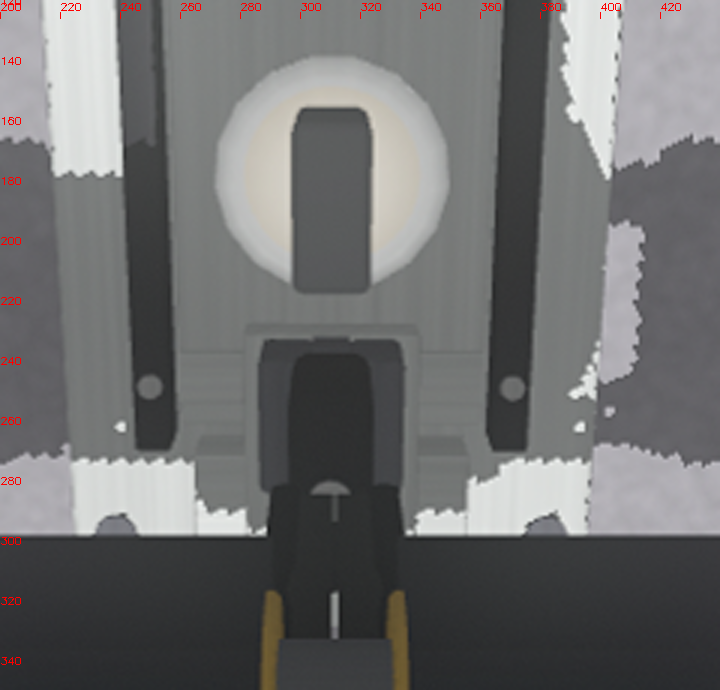

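```bash
python3 - <<'E'
from h import *
crop("w2",240,220,140,130,5,"w2c")
a,b,c=load("w1"),load("w2"),load("w3")
print(tri((a,(312.7,224.3)),(b,(310,300))))
for C in (a,b,c):
    s=proj(C,[[.5404,-.3268,.076],[.5404,-.3268,.086]]);print(s)
cam("side","d3"); cam("scene","s3"); crop("s3",100,150,160,150,5,"s3c"); crop("d3",350,300,150,120,5,"d3c")
E
```

```text
(array([ 0.54069213, -0.32630078,  0.08373571]), [np.float64(0.1), np.float64(0.1)])
[[311.78186786 221.79834088]
 [311.81930648 224.97057956]]
[[309.03842634 293.04462445]
 [308.95360501 302.02540113]]
[[309.29596375 280.4382013 ]
 [309.22638817 288.23136758]]
```

View pics/w2c.png

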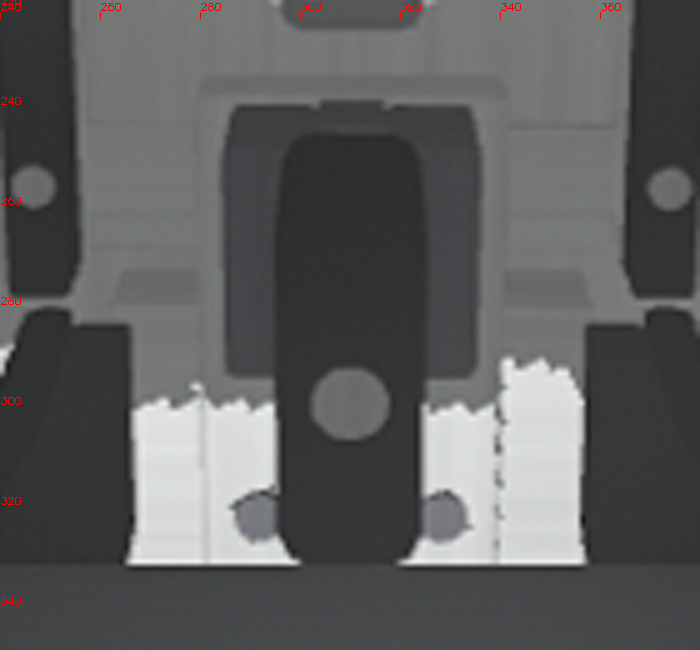

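View pics/s3c.png

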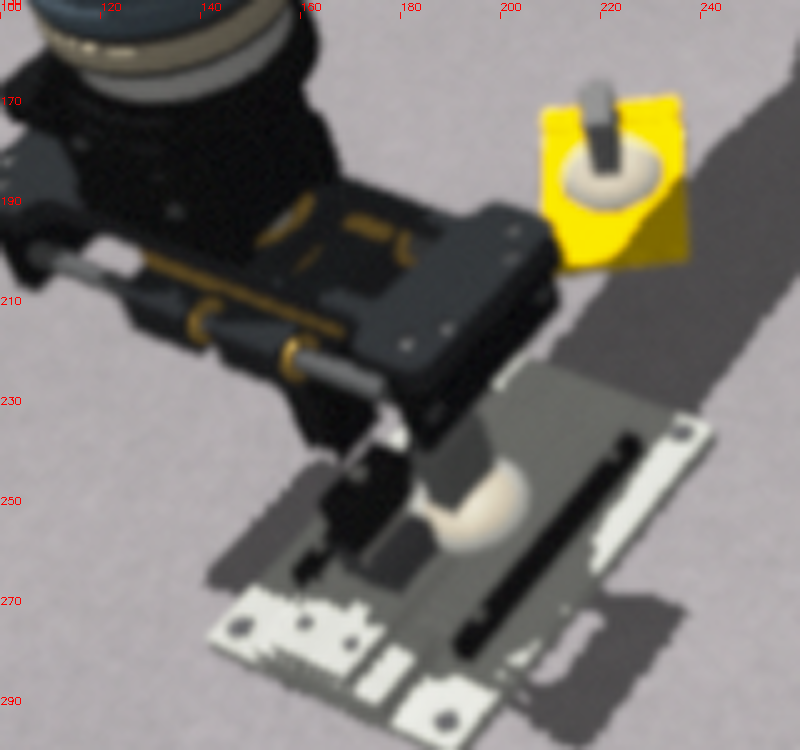

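View pics/d3c.png

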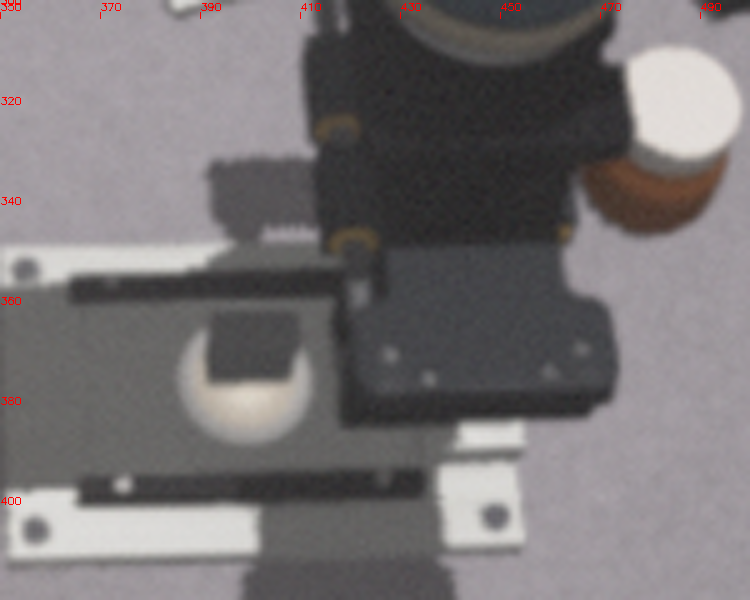

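```bash
python3 - <<'E'
from h import *
S=load("s3");D=load("d3")
for z in (.0724,.086,.1,.11): print(z,proj(S,[.5404,-.3265,z]),proj(D,[.5404,-.3265,z]))
crop("s3",130,190,80,80,9,"s3d")
E
```

```text
0.0724 [[174.24566862 249.88506781]] [[426.59706512 361.97368112]]
0.086 [[172.35716986 245.19261348]] [[427.65467788 358.43674394]]
0.1 [[170.36409718 240.2374645 ]] [[428.76844727 354.7050846 ]]
0.11 [[168.90899142 236.61794609]] [[429.58001732 351.98146388]]
```

View pics/s3d.png

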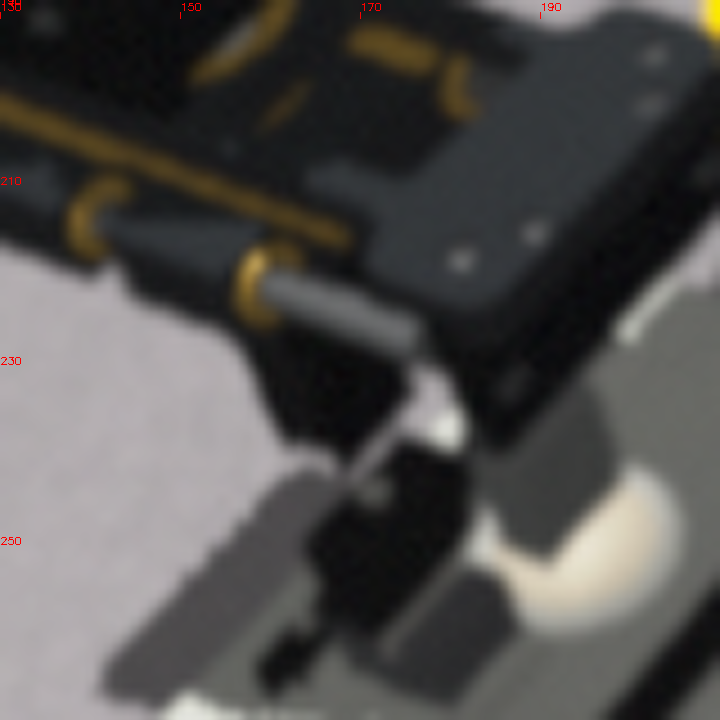

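Request:
apply_moves --series '[{"linear":[0,0,-20],"rotation":[0,0,0],"gripper":50},{"linear":[0,0,-10],"rotation":[0,0,0],"gripper":50},{"linear":[0,0,0],"rotation":[0,0,0],"gripper":50},{"linear":[0,0,0],"rotation":[0,0,0],"gripper":50},{"linear":[0,0,0],"rotation":[0,0,0],"gripper":50},{"linear":[0,0,0],"rotation":[0,0,0],"gripper":50}]'

```text
time: 6.22
tool_pos: [0.5402, -0.3264, 0.102]
tool_rot: [-0.0, 0.221, 0.975, 0.0]
wrist_force: [-0.4, 0.9, 0.3]
opening: 0.0427
```

```bash
python3 - <<'E'
from h import *
st(); cam("wrist","w4"); cam("scene","s4"); cam("side","d4"); crop("s4",100,150,140,120,5,"s4c"); crop("d4",360,280,150,120,5,"d4c")
E
```

```text
t 6.22 pos [ 540.2 -326.4  102. ] xaxis [-0.903  0.43   0.001] z [-0.001  0.    -1.   ] yaw_x 154.5 F [-0.4  0.9  0.3] op 42.7 q [ 0.61  0.49 -0.18  1.72  0.1   0.94  1.51]
```

View pics/s4c.png

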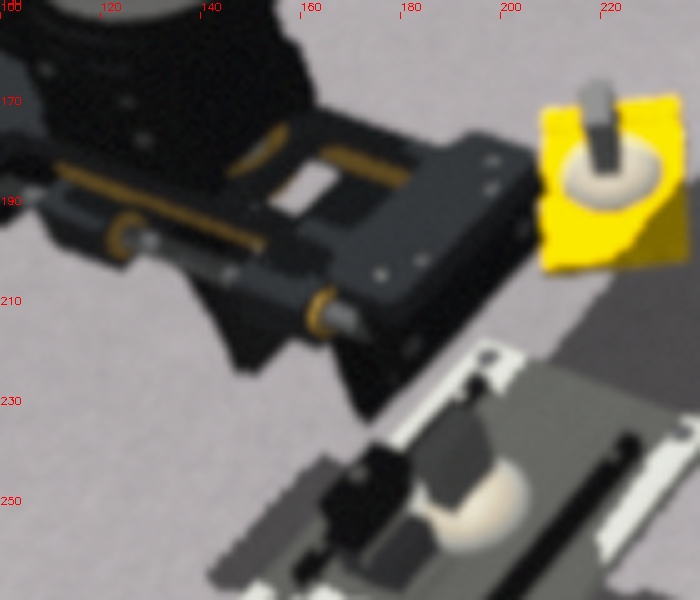

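View pics/w4.png

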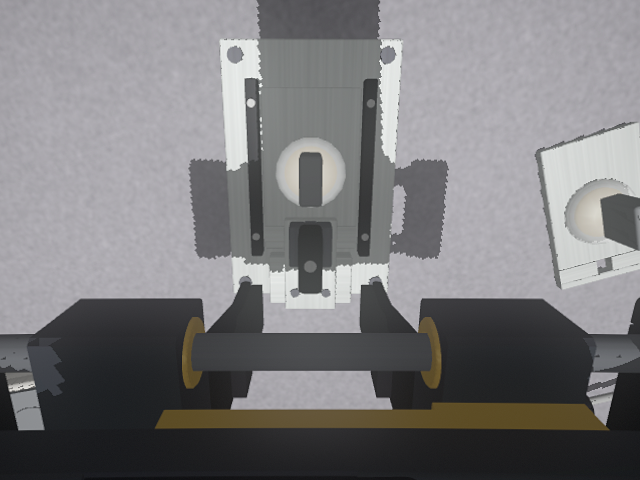

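View pics/d4c.png

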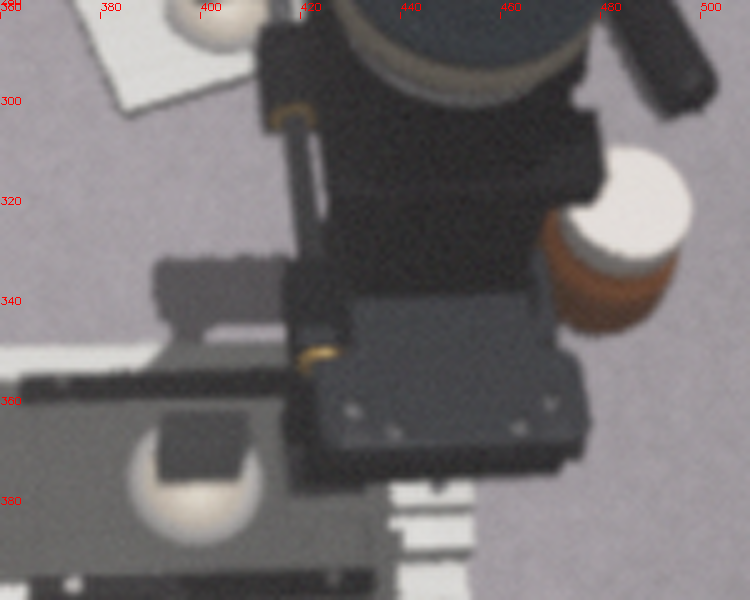

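```bash
python3 - <<'E'
from h import *
S=load("s4"); s=sensors.observe(); ey=q2R(s["tool_rot"])[:,1]; p=s["tool_pos"]
from scipy.optimize import least_squares
for px in ((149.6,224.4),(173.6,234)):
    f=lambda v: proj(S,[p+ey*v[0]*np.array([1,1,0])+[0,0,v[1]]])[0]-px
    r=least_squares(f,[0,0]); print(np.round(r.x*1000,1),r.fun)
E
```

```text
[-39.3  21.8] [-5.68434189e-14 -1.13686838e-13]
[15.2 22.2] [-2.84217094e-14 -2.84217094e-14]
```

```bash
python3 - <<'E'
from h import *
S=load("s4"); s=sensors.observe(); Rm=q2R(s["tool_rot"]); p=s["tool_pos"]
from scipy.optimize import least_squares
def f(v):
    P=[p+Rm@np.array([v[0],sg*v[2],-v[1]]) for sg in(-1,1)]
    return (proj(S,P)-[(149.6,224.4),(173.6,234)]).ravel()
r=least_squares(f,[0,0,.027]); print(np.round(r.x*1000,1),r.fun)
W=load("w4")
T=lambda x,y,z:p+Rm@np.array([x,y,z])
for x in(-.01,0,.01,.02):
  for h in (0,.02,.03): print(x,h,proj(W,[T(x,-.0213,-h),T(x,.0213,-h)]).round(1).tolist())
crop("w4",180,270,280,170,2,"w4c")
E
```

```text
[-8.6 36.3 26.5] [ 0.0251755  -0.06198173 -0.02463046  0.06070598]
-0.01 0 [[269.4, 295.8], [350.3, 295.9]]
-0.01 0.02 [[265.3, 313.2], [354.2, 313.3]]
-0.01 0.03 [[262.9, 323.3], [356.5, 323.3]]
0 0 [[268.9, 278.1], [350.8, 278.1]]
0 0.02 [[264.6, 294.0], [354.9, 294.0]]
0 0.03 [[262.2, 303.2], [357.2, 303.2]]
0.01 0 [[268.3, 259.9], [351.4, 260.0]]
0.01 0.02 [[264.0, 274.2], [355.5, 274.2]]
0.01 0.03 [[261.5, 282.4], [357.9, 282.5]]
0.02 0 [[267.7, 241.2], [351.9, 241.3]]
0.02 0.02 [[263.3, 253.8], [356.2, 253.8]]
0.02 0.03 [[260.7, 261.0], [358.7, 261.1]]
```

View pics/w4c.png

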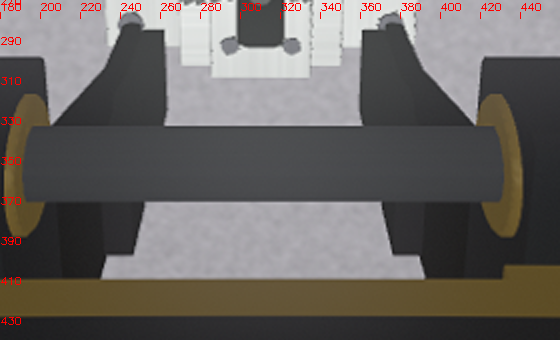

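```bash
python3 - <<'E'
from h import *
from scipy.optimize import least_squares
S=load("s4"); s=sensors.observe(); Rm=q2R(s["tool_rot"]); p=s["tool_pos"]
for px,x in (((175.5,232.5),-.0375),((209,195.5),.0375),((209,187),.0375)):
    f=lambda v: proj(S,[p+Rm@np.array([x,v[0],-v[1]])])[0]-px
    r=least_squares(f,[.05,.05]); print(px,np.round(r.x*1000,1),r.fun)
E
```

```text
(175.5, 232.5) [70.8 91.1] [-2.84217094e-14  2.84217094e-14]
(209, 195.5) [ 86.2 112.5] [0.00000000e+00 2.84217094e-14]
(209, 187) [ 91.  132.9] [ 0.00000000e+00 -5.68434189e-14]
```

Request:
apply_moves --series '[{"linear":[0,0,20],"rotation":[0,0,0],"gripper":45},{"linear":[0,0,15],"rotation":[0,0,0],"gripper":45},{"linear":[0,0,12],"rotation":[0,0,0],"gripper":45},{"linear":[0,0,9],"rotation":[0,0,0],"gripper":45},{"linear":[0,0,7],"rotation":[0,0,0],"gripper":45},{"linear":[0,0,5],"rotation":[0,0,0],"gripper":45},{"linear":[0,0,4],"rotation":[0,0,0],"gripper":45},{"linear":[0,0,0],"rotation":[0,0,0],"gripper":45}]'

```text
time: 7.38
tool_pos: [0.5404, -0.3265, 0.0303]
tool_rot: [-0.0, 0.221, 0.975, 0.0]
wrist_force: [0.4, 0.9, -0.3]
opening: 0.0392
```

```bash
python3 - <<'E'
from h import *
st(); cam("scene","s5"); crop("s5",130,190,90,80,8,"s5c");cam("wrist","w5")
E
```

```text
t 7.38 pos [ 540.4 -326.5   30.3] xaxis [-0.903  0.43   0.   ] z [-0.  0. -1.] yaw_x 154.5 F [ 0.4  0.9 -0.3] op 39.2 q [ 0.6   0.57 -0.17  1.77  0.12  0.81  1.5 ]
```

View pics/s5c.png

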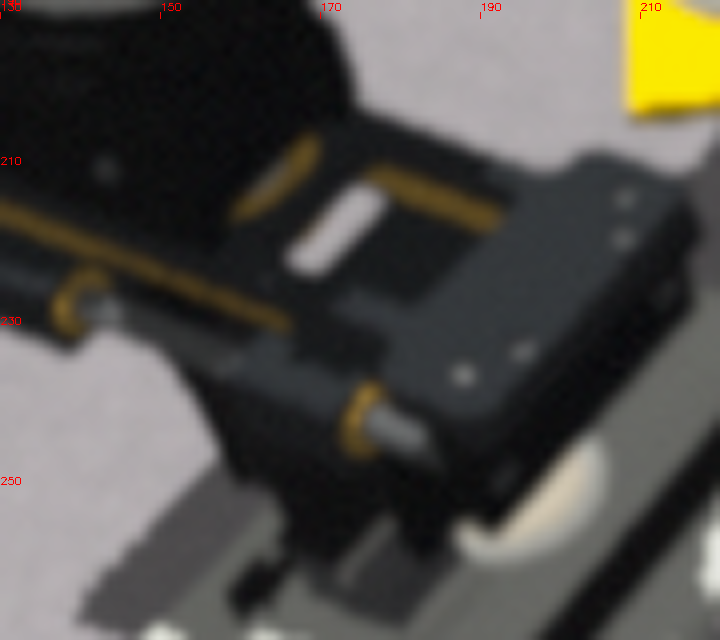

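View pics/w5.png

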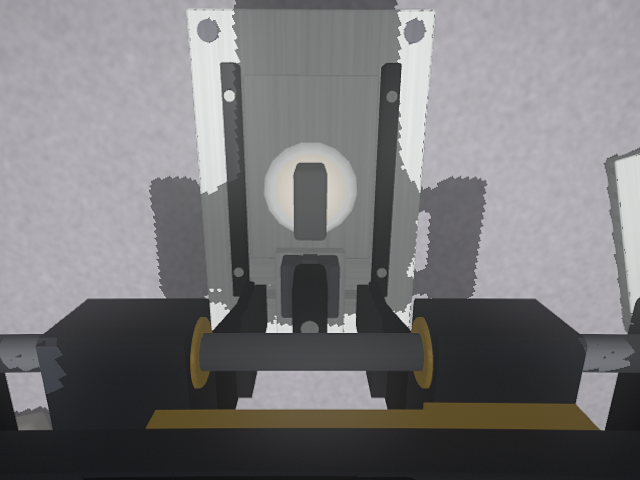

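Fingers now straddle the T-grip (dot at (310,327) between them). Close and check the opening before pulling.

Request:
apply_moves --series '[{"linear":[0,0,0],"rotation":[0,0,0],"gripper":0},{"linear":[0,0,0],"rotation":[0,0,0],"gripper":0},{"linear":[0,0,0],"rotation":[0,0,0],"gripper":0},{"linear":[0,0,0],"rotation":[0,0,0],"gripper":0},{"linear":[0,0,0],"rotation":[0,0,0],"gripper":0},{"linear":[0,0,0],"rotation":[0,0,0],"gripper":0}]' --force 50

```text
time: 8.22
tool_pos: [0.5403, -0.327, 0.0306]
tool_rot: [0.0, 0.221, 0.975, -0.0]
wrist_force: [-1.2, -2.0, 2.0]
opening: 0.0137
```

Held at 13.7 mm. Pull up 12 mm.

Request:
apply_moves --series '[{"linear":[0,0,-3],"rotation":[0,0,0],"gripper":0},{"linear":[0,0,-3],"rotation":[0,0,0],"gripper":0},{"linear":[0,0,-2],"rotation":[0,0,0],"gripper":0},{"linear":[0,0,-2],"rotation":[0,0,0],"gripper":0},{"linear":[0,0,-2],"rotation":[0,0,0],"gripper":0},{"linear":[0,0,-1],"rotation":[0,0,0],"gripper":0},{"linear":[0,0,0],"rotation":[0,0,0],"gripper":0},{"linear":[0,0,0],"rotation":[0,0,0],"gripper":0}]'

```text
time: 9.22
tool_pos: [0.5401, -0.3269, 0.0418]
tool_rot: [-0.0, 0.221, 0.975, -0.0]
wrist_force: [3.1, -4.3, -15.1]
opening: 0.0137
```

Request:
apply_moves --series '[{"linear":[0,0,0],"rotation":[0,0,9],"gripper":0},{"linear":[0,0,0],"rotation":[0,0,9],"gripper":0},{"linear":[0,0,0],"rotation":[0,0,9],"gripper":0},{"linear":[0,0,0],"rotation":[0,0,9],"gripper":0},{"linear":[0,0,0],"rotation":[0,0,9],"gripper":0},{"linear":[0,0,0],"rotation":[0,0,9],"gripper":0},{"linear":[0,0,0],"rotation":[0,0,9],"gripper":0},{"linear":[0,0,0],"rotation":[0,0,9],"gripper":0},{"linear":[0,0,0],"rotation":[0,0,9],"gripper":0},{"linear":[0,0,0],"rotation":[0,0,9],"gripper":0},{"linear":[0,0,0],"rotation":[0,0,0],"gripper":0},{"linear":[0,0,0],"rotation":[0,0,0],"gripper":0}]'

```text
time: 10.72
tool_pos: [0.5409, -0.3268, 0.042]
tool_rot: [0.001, 0.846, 0.534, -0.0]
wrist_force: [3.1, -4.8, -15.1]
opening: 0.0135
```

Request:
apply_moves --series '[{"linear":[0,0,1],"rotation":[0,0,0],"gripper":0},{"linear":[0,0,1],"rotation":[0,0,0],"gripper":0},{"linear":[0,0,0.5],"rotation":[0,0,0],"gripper":0},{"linear":[0,0,0],"rotation":[0,0,0],"gripper":0},{"linear":[0,0,0],"rotation":[0,0,0],"gripper":0}]'

```text
time: 11.35
tool_pos: [0.5409, -0.3268, 0.0397]
tool_rot: [0.001, 0.846, 0.534, 0.0]
wrist_force: [3.4, -5.0, -14.2]
opening: 0.0139
```

Request:
apply_moves --series '[{"linear":[0,0,0.5],"rotation":[0,0,0],"gripper":35},{"linear":[0,0,0],"rotation":[0,0,0],"gripper":35},{"linear":[0,0,0],"rotation":[0,0,0],"gripper":35},{"linear":[0,0,0],"rotation":[0,0,0],"gripper":35},{"linear":[0,0,-15],"rotation":[0,0,0],"gripper":35},{"linear":[0,0,-25],"rotation":[0,0,0],"gripper":35},{"linear":[0,0,-30],"rotation":[0,0,0],"gripper":35},{"linear":[0,0,-30],"rotation":[0,0,0],"gripper":35},{"linear":[0,0,-30],"rotation":[0,0,0],"gripper":35},{"linear":[0,0,0],"rotation":[0,0,0],"gripper":35}]'

```text
time: 12.6
tool_pos: [0.5421, -0.3277, 0.1743]
tool_rot: [0.003, 0.846, 0.534, 0.002]
wrist_force: [-0.2, -0.4, 0.2]
opening: 0.0304
```

```bash
python3 - <<'E'
from h import *
st(); cam("scene","s6"); crop("s6",130,190,120,110,6,"s6c");cam("wrist","w6")
E
```

```text
t 12.6 pos [ 542.1 -327.7  174.3] xaxis [0.431 0.902 0.   ] z [ 0.006 -0.003 -1.   ] yaw_x 64.5 F [-0.2 -0.4  0.2] op 30.4 q [ 0.28  0.41  0.26  1.67 -0.12  1.07  0.14]
```

View pics/w6.png

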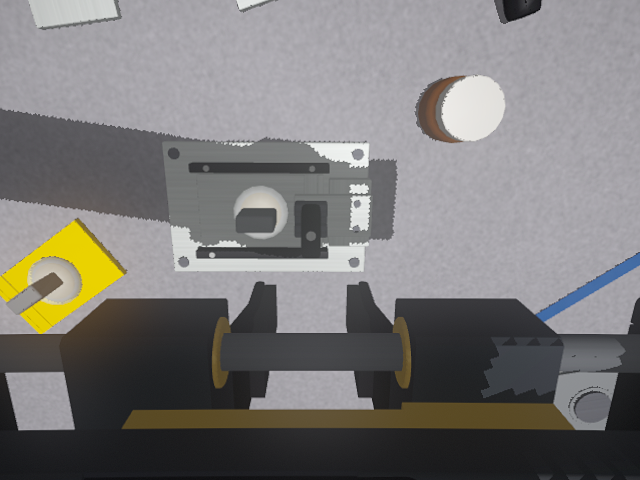

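View pics/s6.png

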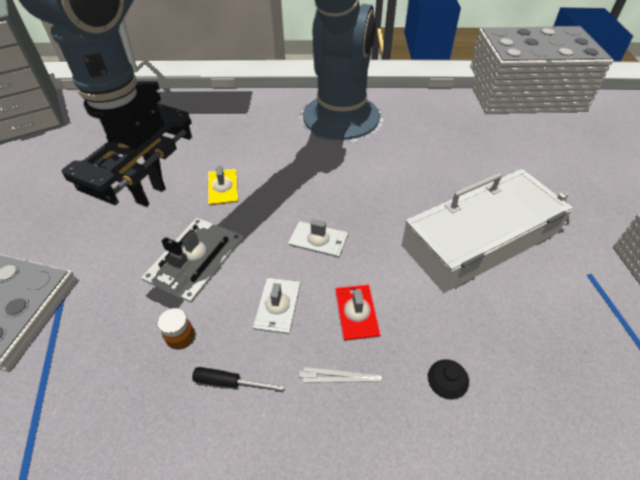

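Request:
apply_moves --series '[{"linear":[33.7,-26.7,0],"rotation":[0,0,0],"gripper":50},{"linear":[33.7,-26.7,0],"rotation":[0,0,0],"gripper":50},{"linear":[33.7,-26.7,0],"rotation":[0,0,0],"gripper":50},{"linear":[33.7,-26.7,0],"rotation":[0,0,0],"gripper":50},{"linear":[33.7,-26.7,0],"rotation":[0,0,0],"gripper":50},{"linear":[33.7,-26.7,0],"rotation":[0,0,0],"gripper":50},{"linear":[33.7,-26.7,0],"rotation":[0,0,0],"gripper":50},{"linear":[33.7,-26.7,0],"rotation":[0,0,0],"gripper":50},{"linear":[33.7,-26.7,0],"rotation":[0,0,0],"gripper":50},{"linear":[33.7,-26.7,0],"rotation":[0,0,0],"gripper":50},{"linear":[33.7,-26.7,0],"rotation":[0,0,0],"gripper":50},{"linear":[33.7,-26.7,0],"rotation":[0,0,0],"gripper":50},{"linear":[33.7,-26.7,0],"rotation":[0,0,0],"gripper":50},{"linear":[33.7,-26.7,0],"rotation":[0,0,0],"gripper":50},{"linear":[0,0,0],"rotation":[0,0,-9.1],"gripper":50},{"linear":[0,0,0],"rotation":[0,0,-9.1],"gripper":50},{"linear":[0,0,0],"rotation":[0,0,-9.1],"gripper":50},{"linear":[0,0,0],"rotation":[0,0,-9.1],"gripper":50},{"linear":[0,0,0],"rotation":[0,0,-9.1],"gripper":50},{"linear":[0,0,0],"rotation":[0,0,-9.1],"gripper":50}]'

```text
time: 15.2
tool_pos: [0.4052, 0.2596, 0.1692]
tool_rot: [-0.001, 0.504, 0.863, -0.001]
wrist_force: [-0.9, 0.7, 0.2]
opening: 0.0434
```

```bash
python3 - <<'E'
from h import *
st(); cam("wrist","w7")
E
```

```text
t 15.2 pos [405.2 259.6 169.2] xaxis [-0.491  0.871 -0.   ] z [-0.002 -0.001 -1.   ] yaw_x 119.4 F [-0.9  0.7  0.2] op 43.4 q [-0.46  0.19 -0.23  1.99  0.05  0.98 -0.19]
```

View pics/w7.png

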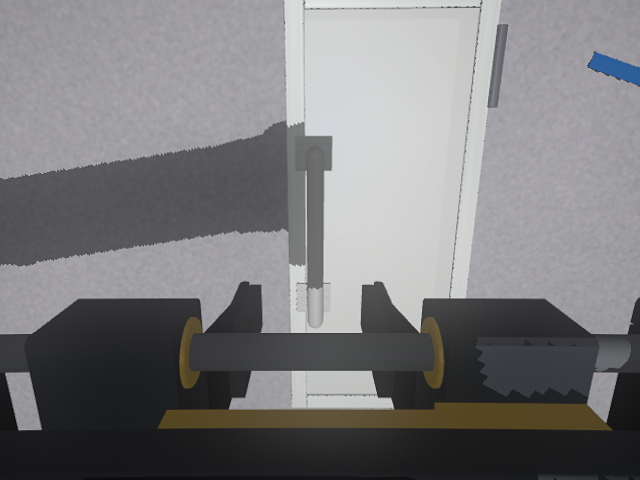

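```bash
python3 - <<'E'
from h import *
W=load("w7");s=sensors.observe();Rm=q2R(s["tool_rot"])
for z in(.114,.1166):
  a,b=atz(W,(315.5,150),z),atz(W,(315.5,324),z); m=(a+b)/2; print(a,b,np.linalg.norm(a-b),m,Rm.T@(m-s["tool_pos"])*1000,np.degrees(np.arctan2(*(a-b)[[1,0]])))
# box yaw from lid right/left edge
for p,q in (((287,20),(288,160)),((482,30),(452,290)),):
  a,b=atz(W,p,.076),atz(W,q,.076); print(np.degrees(np.arctan2(*(a-b)[[1,0]])),a)
E
```

```text
[0.37734386 0.31427607 0.114     ] [0.43544782 0.212102   0.114     ] 0.11753983189006624 [0.40639584 0.26318903 0.114     ] [ 2.53033826  3.00060491 55.20760231] 119.625856544519
[0.37723728 0.31442262 0.1166    ] [0.43474024 0.21330536 0.1166    ] 0.11632407363194003 [0.40598876 0.26386399 0.1166    ] [ 3.31788453  2.97255863 52.60755129] 119.625856544519
118.88209971219997 [0.32294863 0.3736165  0.076     ]
119.18565869052345 [0.43484411 0.42957946 0.076     ]
```

Request:
apply_moves --series '[{"linear":[2,2.5,20],"rotation":[0,0,0],"gripper":50},{"linear":[0,0,25],"rotation":[0,0,0],"gripper":50},{"linear":[0,0,20],"rotation":[0,0,0],"gripper":50},{"linear":[0,0,15],"rotation":[0,0,0],"gripper":50},{"linear":[0,0,10],"rotation":[0,0,0],"gripper":50},{"linear":[0,0,8],"rotation":[0,0,0],"gripper":50},{"linear":[0,0,4],"rotation":[0,0,0],"gripper":50},{"linear":[0,0,0],"rotation":[0,0,0],"gripper":0},{"linear":[0,0,0],"rotation":[0,0,0],"gripper":0},{"linear":[0,0,0],"rotation":[0,0,0],"gripper":0},{"linear":[0,0,0],"rotation":[0,0,0],"gripper":0},{"linear":[0,0,0],"rotation":[0,0,0],"gripper":0},{"linear":[0,0,0],"rotation":[0,0,0],"gripper":0}]' --force 40

```text
time: 16.88
tool_pos: [0.4062, 0.2625, 0.0685]
tool_rot: [-0.0, 0.507, 0.862, -0.001]
wrist_force: [-4.4, -2.2, 4.9]
opening: 0.0094
```

```bash
python3 - <<'E'
from h import *
st(); cam("scene","s8");cam("wrist","w8"); crop("s8",400,130,200,150,4,"s8c")
E
```

```text
t 16.88 pos [406.2 262.5  68.5] xaxis [-0.486  0.874 -0.   ] z [-0.002 -0.002 -1.   ] yaw_x 119.1 F [-4.4 -2.2  4.9] op 9.4 q [-0.48  0.32 -0.22  2.09  0.1   0.75 -0.25]
```

View pics/s8c.png

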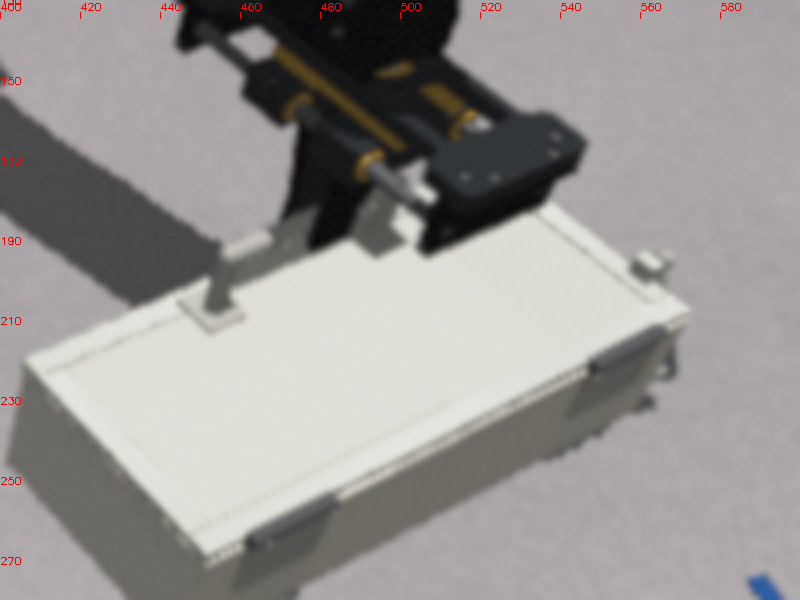

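```bash
python3 - <<'E'
import numpy as np
R=np.hypot(118,41);f0=np.arctan2(41,118)
th=np.linspace(0,1.68,21)
y=R*(np.cos(f0)-np.cos(f0+th)); z=-R*(np.sin(f0+th)-np.sin(f0))
for a,b,t in zip(np.diff(y),np.diff(z),th[1:]): print(round(t,2),round(a,1),round(b,1))
print(y[-1],z[-1])
E
```

```text
0.08 3.9 -9.8
0.17 4.7 -9.4
0.25 5.4 -9.0
0.34 6.2 -8.5
0.42 6.9 -7.9
0.5 7.5 -7.3
0.59 8.1 -6.7
0.67 8.6 -6.0
0.76 9.1 -5.2
0.84 9.5 -4.5
0.92 9.8 -3.6
1.01 10.1 -2.8
1.09 10.3 -1.9
1.18 10.4 -1.1
1.26 10.5 -0.2
1.34 10.5 0.7
1.43 10.4 1.6
1.51 10.2 2.4
1.6 10.0 3.3
1.68 9.7 4.1
171.6162080544259 -71.82864101753825
```

Request:
apply_moves --series '[{"linear":[0,3.9,-9.8],"rotation":[0,0,0],"gripper":0},{"linear":[0,4.7,-9.4],"rotation":[0,0,0],"gripper":0},{"linear":[0,5.4,-9],"rotation":[0,0,0],"gripper":0},{"linear":[0,0,0],"rotation":[0,0,0],"gripper":0},{"linear":[0,0,0],"rotation":[0,0,0],"gripper":0}]' --force 50

```text
time: 17.6
tool_pos: [0.4176, 0.2689, 0.0966]
tool_rot: [-0.001, 0.507, 0.862, -0.002]
wrist_force: [-6.6, -2.7, -2.8]
opening: 0.0094
```

```bash
python3 - <<'E'
from h import *
st(); cam("scene","s9"); crop("s9",400,110,200,150,4,"s9c")
E
```

```text
t 17.6 pos [417.6 268.9  96.6] xaxis [-0.486  0.874 -0.   ] z [-0.004 -0.003 -1.   ] yaw_x 119.1 F [-6.6 -2.7 -2.8] op 9.4 q [-0.47  0.3  -0.22  2.03  0.09  0.82 -0.23]
```

View pics/s9c.png

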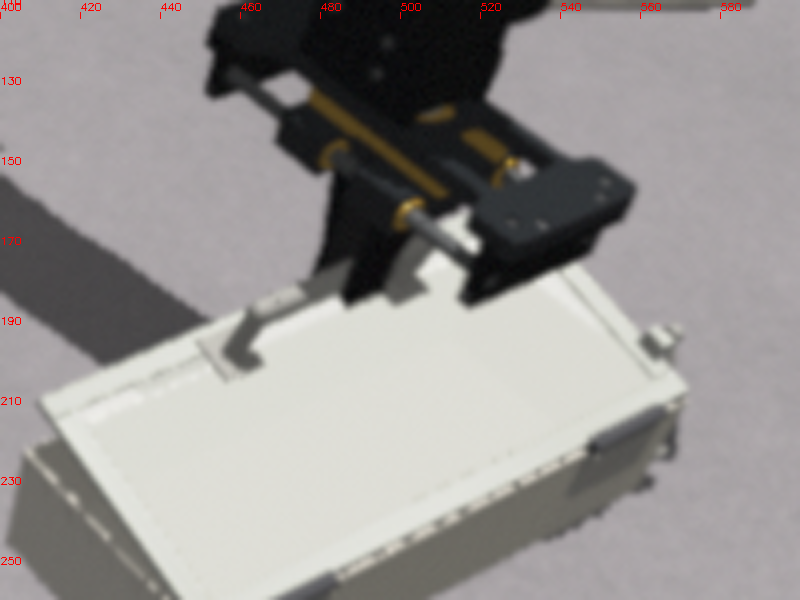

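Request:
apply_moves --series '[{"linear":[0,6.0,-8.5],"rotation":[0,0,0],"gripper":0},{"linear":[0,6.9,-7.9],"rotation":[0,0,0],"gripper":0},{"linear":[0,7.5,-7.3],"rotation":[0,0,0],"gripper":0},{"linear":[0,8.1,-6.7],"rotation":[0,0,0],"gripper":0},{"linear":[0,8.6,-6.0],"rotation":[0,0,0],"gripper":0},{"linear":[0,9.1,-5.2],"rotation":[0,0,0],"gripper":0},{"linear":[0,9.5,-4.5],"rotation":[0,0,0],"gripper":0},{"linear":[0,9.8,-3.6],"rotation":[0,0,0],"gripper":0},{"linear":[0,0,0],"rotation":[0,0,0],"gripper":0}]'

```text
time: 18.77
tool_pos: [0.4772, 0.3023, 0.1495]
tool_rot: [0.0, 0.507, 0.862, 0.0]
wrist_force: [-7.3, -3.9, 10.9]
opening: 0.0096
```

```bash
python3 - <<'E'
from h import *
st(); cam("scene","s10"); crop("s10",400,80,200,150,4,"s10c")
E
```

```text
t 18.77 pos [477.2 302.3 149.5] xaxis [-0.486  0.874 -0.   ] z [ 0.001  0.    -1.   ] yaw_x 119.1 F [-7.3 -3.9 10.9] op 9.6 q [-0.47  0.34 -0.21  1.83  0.08  0.98 -0.21]
```

View pics/s10c.png

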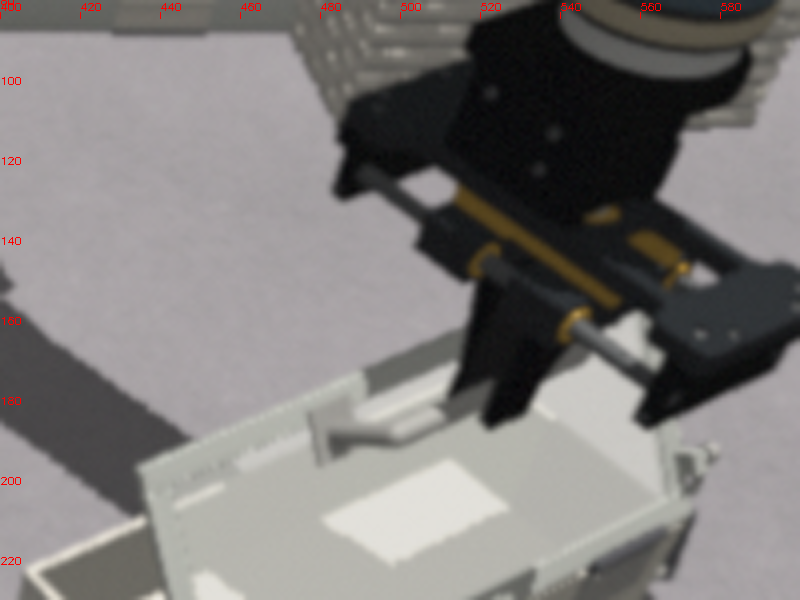

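Request:
apply_moves --series '[{"linear":[0,9.8,-4.0],"rotation":[0,0,0],"gripper":0},{"linear":[0,10.1,-2.6],"rotation":[0,0,0],"gripper":0},{"linear":[0,10.4,-1.6],"rotation":[0,0,0],"gripper":0},{"linear":[0,10.5,-0.4],"rotation":[0,0,0],"gripper":0},{"linear":[0,10.5,0.5],"rotation":[0,0,0],"gripper":0},{"linear":[0,10.4,1.4],"rotation":[0,0,0],"gripper":0},{"linear":[0,10.2,2.4],"rotation":[0,0,0],"gripper":0},{"linear":[0,10,3.3],"rotation":[0,0,0],"gripper":0},{"linear":[0,9.7,4.1],"rotation":[0,0,0],"gripper":0},{"linear":[0,0,0],"rotation":[0,0,0],"gripper":0},{"linear":[0,0,0],"rotation":[0,0,0],"gripper":0}]'

```text
time: 20.2
tool_pos: [0.5569, 0.3468, 0.143]
tool_rot: [-0.0, 0.507, 0.862, 0.0]
wrist_force: [-2.0, 2.4, -0.1]
opening: 0.0093
```

```bash
python3 - <<'E'
from h import *
st(); cam("scene","s11");cam("side","d11")
E
```

```text
t 20.2 pos [556.9 346.8 143. ] xaxis [-0.487  0.874  0.   ] z [ 0.     0.001 -1.   ] yaw_x 119.1 F [-2.   2.4 -0.1] op 9.3 q [-0.49  0.48 -0.19  1.62  0.1   1.04 -0.2 ]
```

View pics/s11.png

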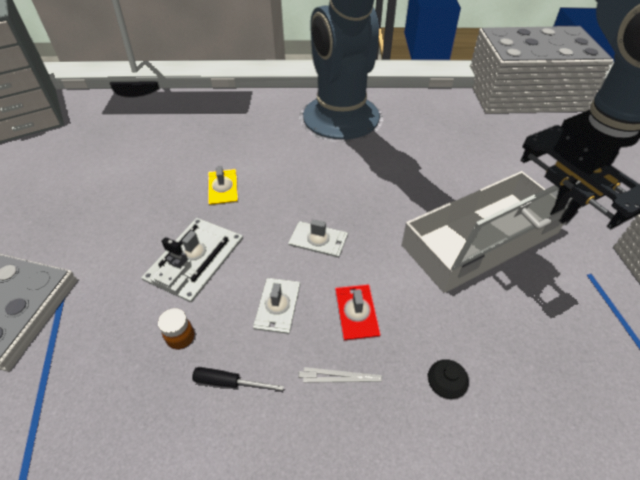

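View pics/d11.png

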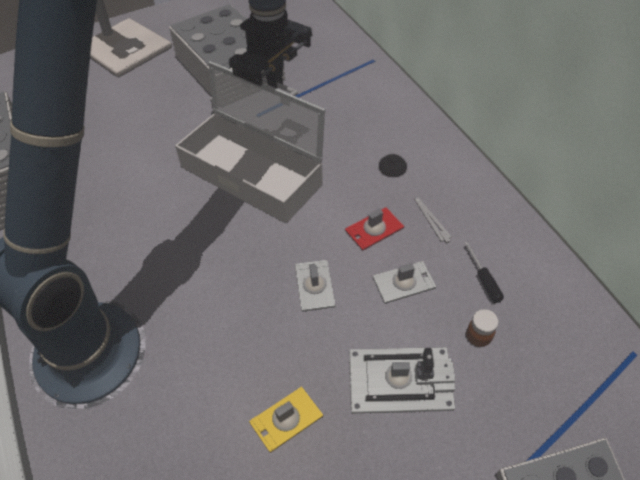

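Request:
apply_moves --series '[{"linear":[0,0,0],"rotation":[0,0,0],"gripper":22},{"linear":[0,0,0],"rotation":[0,0,0],"gripper":22},{"linear":[0,0,0],"rotation":[0,0,0],"gripper":22},{"linear":[0,0,0],"rotation":[0,0,0],"gripper":22},{"linear":[0,0,-8],"rotation":[0,0,0],"gripper":22},{"linear":[0,0,-15],"rotation":[0,0,0],"gripper":22},{"linear":[0,0,-20],"rotation":[0,0,0],"gripper":22},{"linear":[0,0,-25],"rotation":[0,0,0],"gripper":22},{"linear":[0,0,-25],"rotation":[0,0,0],"gripper":22},{"linear":[0,0,0],"rotation":[0,0,0],"gripper":22}]'

```text
time: 21.55
tool_pos: [0.5578, 0.3476, 0.2396]
tool_rot: [0.001, 0.507, 0.862, 0.003]
wrist_force: [0.2, 0.6, 0.8]
opening: 0.0192
```

```bash
python3 - <<'E'
from h import *
st(); cam("scene","s12");cam("side","d12")
crop("d12",170,50,160,170,4,"d12c")
E
```

```text
t 21.55 pos [557.8 347.6 239.6] xaxis [-0.487  0.874  0.001] z [ 0.004  0.003 -1.   ] yaw_x 119.1 F [0.2 0.6 0.8] op 19.2 q [-0.48  0.41 -0.19  1.51  0.08  1.23 -0.18]
```

View pics/d12c.png

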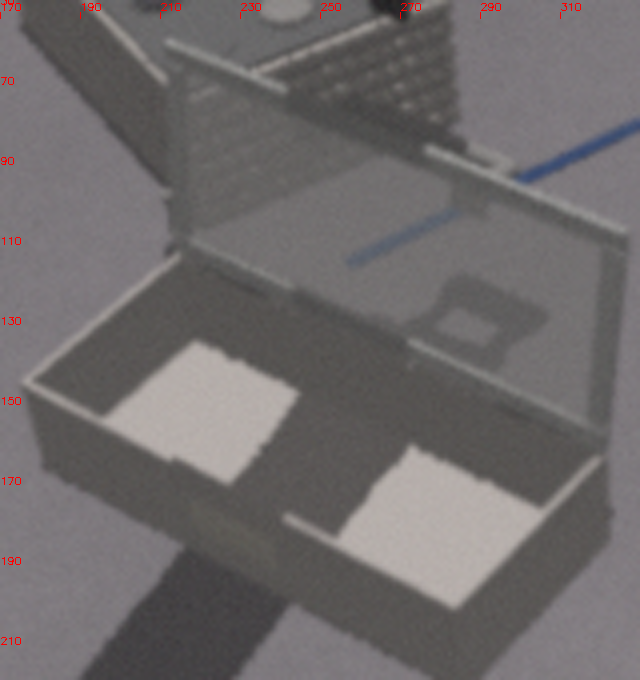

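Request:
apply_moves --series '[{"linear":[-25.7,-23.9,0],"rotation":[0,0,0],"gripper":50},{"linear":[-25.7,-23.9,0],"rotation":[0,0,0],"gripper":50},{"linear":[-25.7,-23.9,0],"rotation":[0,0,0],"gripper":50},{"linear":[-25.7,-23.9,0],"rotation":[0,0,0],"gripper":50},{"linear":[-25.7,-23.9,0],"rotation":[0,0,0],"gripper":50},{"linear":[-25.7,-23.9,0],"rotation":[0,0,0],"gripper":50},{"linear":[-25.7,-23.9,0],"rotation":[0,0,0],"gripper":50},{"linear":[-25.7,-23.9,0],"rotation":[0,0,0],"gripper":50},{"linear":[-25.7,-23.9,0],"rotation":[0,0,0],"gripper":50},{"linear":[-25.7,-23.9,0],"rotation":[0,0,0],"gripper":50},{"linear":[-25.7,-23.9,0],"rotation":[0,0,0],"gripper":50},{"linear":[-25.7,-23.9,0],"rotation":[0,0,0],"gripper":50},{"linear":[0,0,20],"rotation":[0,0,9.4],"gripper":50},{"linear":[0,0,20],"rotation":[0,0,9.4],"gripper":50},{"linear":[0,0,20],"rotation":[0,0,9.4],"gripper":50},{"linear":[0,0,20],"rotation":[0,0,9.4],"gripper":50},{"linear":[0,0,20],"rotation":[0,0,9.4],"gripper":50},{"linear":[0,0,0],"rotation":[0,0,0],"gripper":50}]'

```text
time: 23.9
tool_pos: [0.4539, -0.0623, 0.1342]
tool_rot: [-0.002, 0.808, 0.589, -0.002]
wrist_force: [0.2, -0.4, -0.3]
opening: 0.0436
```

```bash
python3 - <<'E'
from h import *
st(); cam("wrist","w13");cam("scene","s13")
E
```

```text
t 23.9 pos [453.9 -62.3 134.2] xaxis [ 0.305  0.952 -0.002] z [-0.006  0.    -1.   ] yaw_x 72.2 F [ 0.2 -0.4 -0.3] op 43.6 q [-0.02  0.18  0.07  2.09 -0.02  0.88 -0.25]
```

View pics/w13.png

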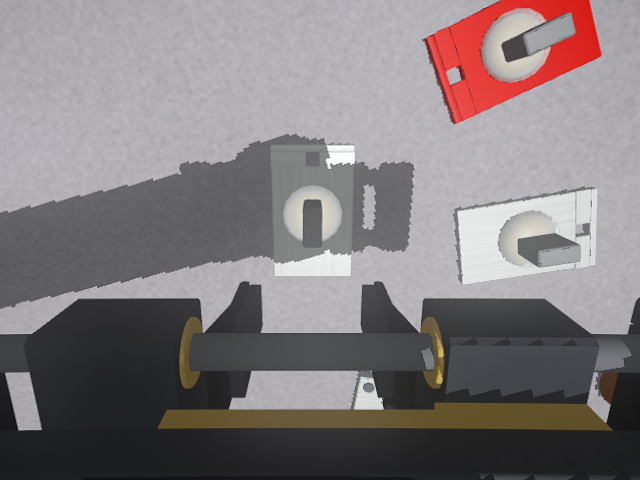

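```bash
python3 - <<'E'
from h import *
crop("w13",260,130,110,160,4,"w13c")
E
```

```text
(no output)
```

View pics/w13c.png

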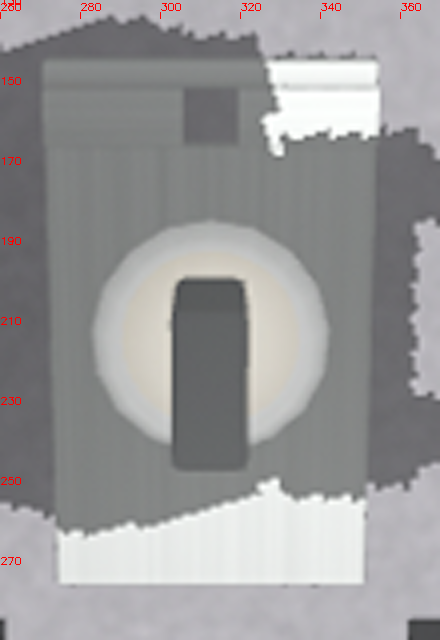

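```bash
python3 - <<'E'
from h import *
W=load("w13");s=sensors.observe();Rm=q2R(s["tool_rot"])
m=atz(W,(312.6,227),.054); print(m,Rm.T@(m-s["tool_pos"])*1000)
c=[atz(W,p,.008) for p in((270.7,145),(355,145),(275,275.7),(350.5,275.7))]; print(np.round(c,4)); m=np.mean(c,0);print(m,Rm.T@(m-s["tool_pos"])*1000)
d=(c[0]+c[1]-c[2]-c[3])/2; print(np.linalg.norm(d),np.degrees(np.arctan2(d[1],d[0])))
E
```

```text
[ 0.45555511 -0.05660238  0.054     ] [ 5.46045994 -2.11805316 82.15253959]
[[ 0.4407  0.0045  0.008 ]
 [ 0.5031 -0.0154  0.008 ]
 [ 0.4081 -0.0994  0.008 ]
 [ 0.4695 -0.1189  0.008 ]]
[ 0.45534616 -0.05728098  0.008     ] [  4.75869816  -2.07447138 128.152646  ]
0.10880987189096428 72.2886814490445
```

Request:
apply_moves --series '[{"linear":[3.5,-2,20],"rotation":[0,0,0],"gripper":50},{"linear":[0,0,30],"rotation":[0,0,0],"gripper":50},{"linear":[0,0,25],"rotation":[0,0,0],"gripper":50},{"linear":[0,0,20],"rotation":[0,0,0],"gripper":50},{"linear":[0,0,15],"rotation":[0,0,0],"gripper":50},{"linear":[0,0,10],"rotation":[0,0,0],"gripper":50},{"linear":[0,0,7],"rotation":[0,0,0],"gripper":50},{"linear":[0,0,4],"rotation":[0,0,0],"gripper":50},{"linear":[0,0,0],"rotation":[0,0,0],"gripper":0},{"linear":[0,0,0],"rotation":[0,0,0],"gripper":0},{"linear":[0,0,0],"rotation":[0,0,0],"gripper":0},{"linear":[0,0,0],"rotation":[0,0,0],"gripper":0},{"linear":[0,0,0],"rotation":[0,0,0],"gripper":0},{"linear":[0,0,0],"rotation":[0,0,0],"gripper":0}]' --force 30

```text
time: 25.75
tool_pos: [0.4554, -0.0585, 0.0054]
tool_rot: [-0.0, 0.809, 0.588, 0.0]
wrist_force: [-0.5, 1.1, 2.7]
opening: 0.0136
```

Request:
apply_moves --series '[{"linear":[0,0,-5],"rotation":[0,0,0],"gripper":0},{"linear":[0,0,-15],"rotation":[0,0,0],"gripper":0},{"linear":[0,0,-25],"rotation":[0,0,0],"gripper":0},{"linear":[0,0,-30],"rotation":[0,0,0],"gripper":0},{"linear":[0,0,-30],"rotation":[0,0,0],"gripper":0},{"linear":[0,0,-20],"rotation":[0,0,0],"gripper":0},{"linear":[0,0,0],"rotation":[0,0,-10.5],"gripper":0},{"linear":[0,0,0],"rotation":[0,0,-10.5],"gripper":0},{"linear":[0,0,0],"rotation":[0,0,-10.5],"gripper":0},{"linear":[0,0,0],"rotation":[0,0,-10.5],"gripper":0},{"linear":[0,0,0],"rotation":[0,0,-10.5],"gripper":0},{"linear":[0,0,0],"rotation":[0,0,-10.5],"gripper":0},{"linear":[0,0,0],"rotation":[0,0,-10.5],"gripper":0},{"linear":[0,0,0],"rotation":[0,0,-10.5],"gripper":0},{"linear":[0,0,0],"rotation":[0,0,-10.5],"gripper":0},{"linear":[0,0,0],"rotation":[0,0,-10.5],"gripper":0},{"linear":[0,0,0],"rotation":[0,0,-10.5],"gripper":0},{"linear":[0,0,0],"rotation":[0,0,0],"gripper":0}]'

```text
time: 28.0
tool_pos: [0.4553, -0.0587, 0.1309]
tool_rot: [0.0, -0.065, 0.998, -0.0]
wrist_force: [-0.1, 0.5, -2.5]
opening: 0.0138
```

```bash
python3 - <<'E'
from h import *
s=st(); cam("scene","s14");Rm=q2R(s["tool_rot"])
yaw=np.radians(29.2); ex=np.array([np.cos(yaw),np.sin(yaw),0]);ey=np.array([-ex[1],ex[0],0]); c=np.array([.451,.283,0])
t=c+ey*.09; d=t-s["tool_pos"]; print(t, Rm.T@(d*[1,1,0])*1000)
E
```

```text
t 28.0 pos [455.3 -58.7 130.9] xaxis [-0.992 -0.13  -0.001] z [ 0.001 -0.    -1.   ] yaw_x -172.5 F [-0.1  0.5 -2.5] op 13.8 q [ 0.21  0.19 -0.2   2.08  0.05  0.87  1.69]
[0.40709263 0.36156299 0.        ] [-6.76733487e+00  4.23008531e+02 -1.05025504e-01]
```

View pics/s14.png

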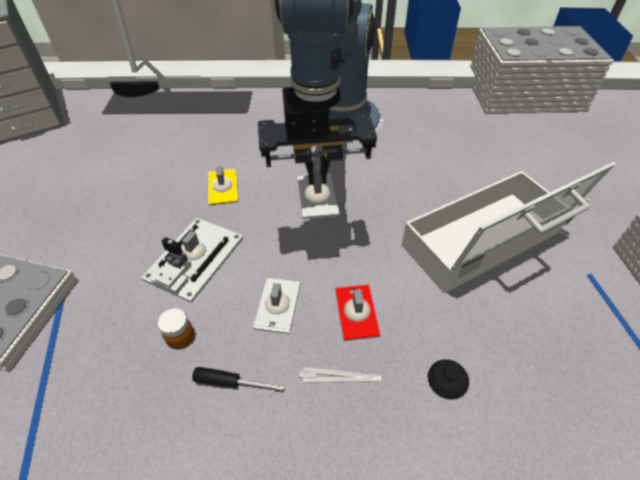

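Request:
apply_moves --series '[{"linear":[0,0,0],"rotation":[0,0,-10.7],"gripper":0},{"linear":[0,0,0],"rotation":[0,0,-10.7],"gripper":0},{"linear":[-14.8,35.5,0],"rotation":[0,0,-0.3],"gripper":0},{"linear":[-14.8,35.5,0],"rotation":[0,0,0],"gripper":0},{"linear":[-14.8,35.5,0],"rotation":[0,0,0],"gripper":0},{"linear":[-14.8,35.5,0],"rotation":[0,0,0],"gripper":0},{"linear":[-14.8,35.5,0],"rotation":[0,0,0],"gripper":0},{"linear":[-14.8,35.5,0],"rotation":[0,0,0],"gripper":0},{"linear":[-14.8,35.5,0],"rotation":[0,0,0],"gripper":0},{"linear":[-14.8,35.5,0],"rotation":[0,0,0],"gripper":0},{"linear":[-14.8,35.5,0],"rotation":[0,0,0],"gripper":0},{"linear":[-14.8,35.5,0],"rotation":[0,0,0],"gripper":0},{"linear":[-14.8,35.5,0],"rotation":[0,0,0],"gripper":0},{"linear":[0,0,0],"rotation":[0,0,0],"gripper":0},{"linear":[0,0,0],"rotation":[0,0,0],"gripper":0}]'

```text
time: 29.92
tool_pos: [0.4065, 0.3607, 0.13]
tool_rot: [-0.0, -0.252, 0.968, -0.001]
wrist_force: [-0.4, -0.2, -2.4]
opening: 0.0135
```

```bash
cat >> h.py <<'E'
yawb=np.radians(29.2); bex=np.array([np.cos(yawb),np.sin(yawb),0]);bey=np.array([-bex[1],bex[0],0]); bc=np.array([.451,.283,0])
def goto(t):
    s=st();Rm=q2R(s["tool_rot"]);d=np.array(t)-s["tool_pos"]; d[2]=0; print("tool d",np.round(Rm.T@d*1000,1), "boxcoords",np.round([(s["tool_pos"]-bc)@bex*1000,(s["tool_pos"]-bc)@bey*1000],1))
E
python3 - <<'E'
from h import *
goto(bc+bey*.09); cam("scene","s15"); cam("side","d15"); cam("wrist","w15")
crop("s15",390,60,240,200,3,"s15c"); crop("d15",160,40,200,190,4,"d15c")
E
```

```text
t 29.93 pos [406.5 360.7 130. ] xaxis [-0.873 -0.488  0.001] z [-0.    -0.002 -1.   ] yaw_x -150.8 F [-0.4 -0.2 -2.4] op 13.5 q [-0.43  0.36 -0.47  1.89  0.2   0.94  1.09]
tool d [-0.9  0.5 -0. ] boxcoords [-0.9 89.5]
```

View pics/s15c.png

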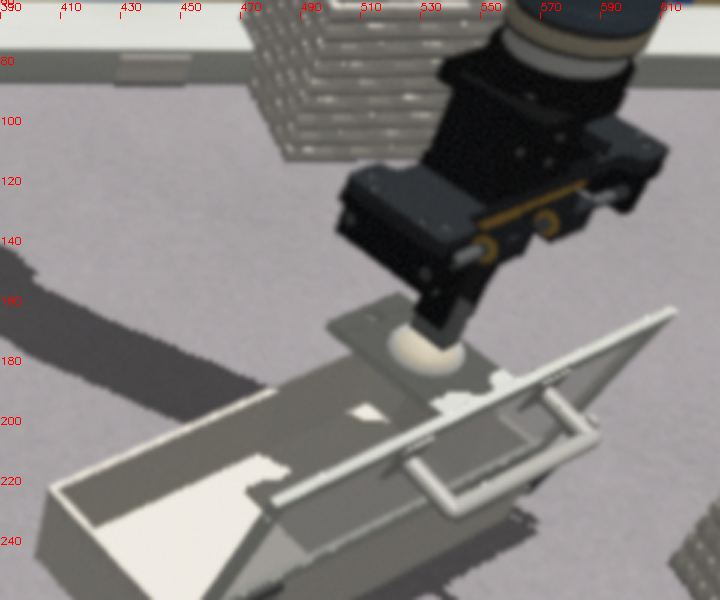

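View pics/w15.png

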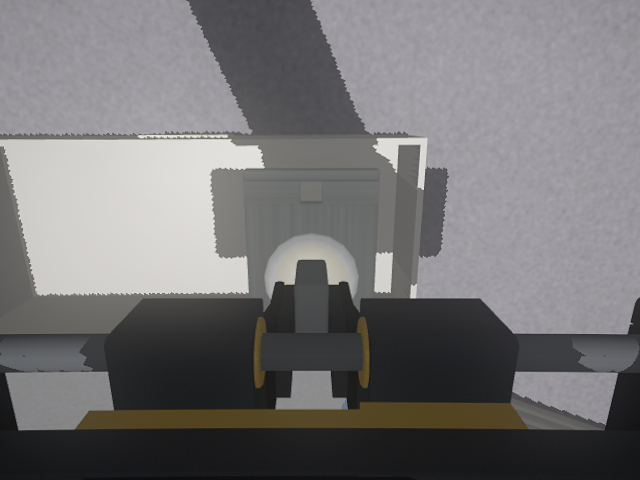

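View pics/d15c.png

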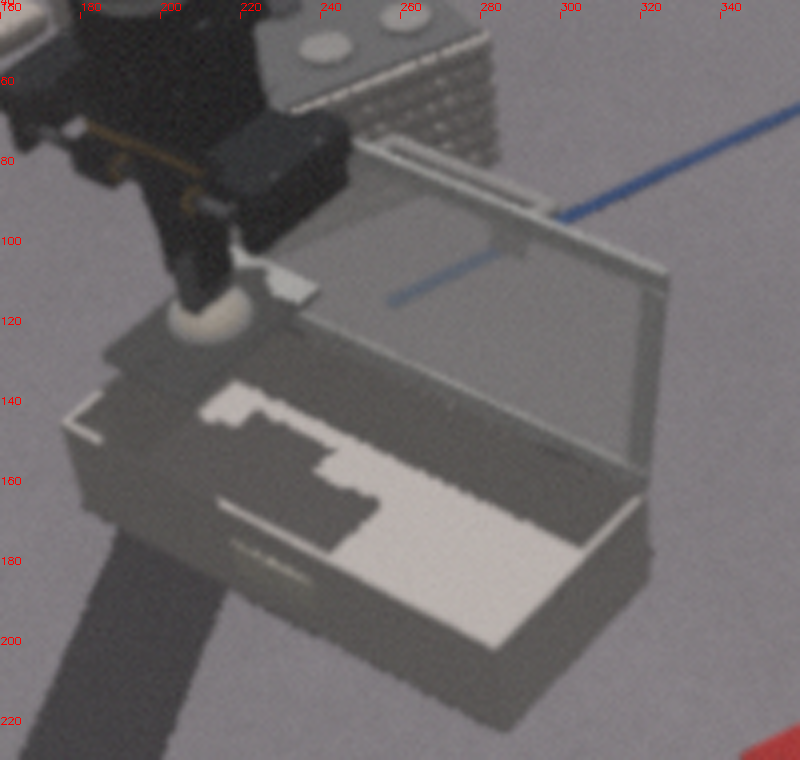

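```bash
cat >> h.py <<'E'
def bxy(p): return np.round([(p-bc)@bex*1000,(p-bc)@bey*1000],1)
E
python3 - <<'E'
from h import *
W=load("w15")
for n,p,z in (("car fl",(244,169),.1326),("car fr",(379,169),.1326),("rim out corner",(427.5,137.5),.07),("rim front out left",(10,137),.07),("rim rt",(415,297),.07),("floor corner",(4,146),.004)): print(n,bxy(atz(W,p,z)))
crop("w15",200,110,240,200,3,"w15c")
E
```

```text
car fl [-56.2  58. ]
car fr [-56.2 122.1]
rim out corner [-68.1 161.3]
rim front out left [-67.7 -92.8]
rim rt [ 38.5 161.4]
floor corner [ -58.2 -145.8]
```

View pics/w15c.png

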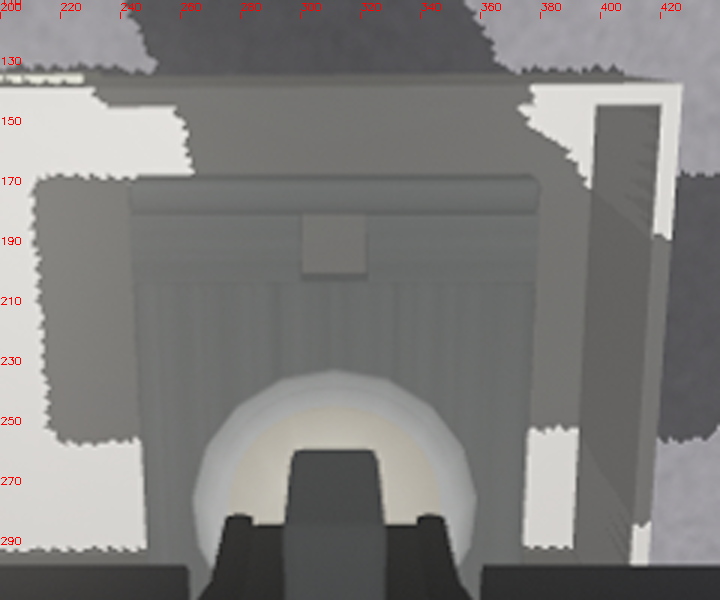

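Request:
apply_moves --series '[{"linear":[0,0,15],"rotation":[0,0,0],"gripper":0},{"linear":[0,0,20],"rotation":[0,0,0],"gripper":0},{"linear":[0,0,20],"rotation":[0,0,0],"gripper":0},{"linear":[0,0,20],"rotation":[0,0,0],"gripper":0},{"linear":[0,0,15],"rotation":[0,0,0],"gripper":0},{"linear":[0,0,10],"rotation":[0,0,0],"gripper":0},{"linear":[0,0,8],"rotation":[0,0,0],"gripper":0},{"linear":[0,0,5],"rotation":[0,0,0],"gripper":0},{"linear":[0,0,4],"rotation":[0,0,0],"gripper":0},{"linear":[0,0,0],"rotation":[0,0,0],"gripper":0},{"linear":[0,0,0],"rotation":[0,0,0],"gripper":0}]'

```text
time: 31.45
tool_pos: [0.4067, 0.3619, 0.0136]
tool_rot: [0.0, -0.253, 0.967, 0.0]
wrist_force: [0.0, -1.3, -3.2]
opening: 0.0139
```

Request:
apply_moves --series '[{"linear":[0,0,2],"rotation":[0,0,0],"gripper":0},{"linear":[0,0,2],"rotation":[0,0,0],"gripper":0},{"linear":[0,0,0.5],"rotation":[0,0,0],"gripper":0},{"linear":[0,0,0],"rotation":[0,0,0],"gripper":0},{"linear":[0,0,0],"rotation":[0,0,0],"gripper":0}]'

```text
time: 32.08
tool_pos: [0.4067, 0.3616, 0.0094]
tool_rot: [0.0, -0.253, 0.968, -0.0]
wrist_force: [-1.1, -2.1, 5.4]
opening: 0.0137
```

Request:
apply_moves --series '[{"linear":[0,0,0],"rotation":[0,0,0],"gripper":35},{"linear":[0,0,0],"rotation":[0,0,0],"gripper":35},{"linear":[0,0,0],"rotation":[0,0,0],"gripper":35},{"linear":[0,0,0],"rotation":[0,0,0],"gripper":35},{"linear":[0,0,-10],"rotation":[0,0,0],"gripper":35},{"linear":[0,0,-20],"rotation":[0,0,0],"gripper":35},{"linear":[0,0,-30],"rotation":[0,0,0],"gripper":35},{"linear":[0,0,-40],"rotation":[0,0,0],"gripper":35},{"linear":[0,0,-40],"rotation":[0,0,0],"gripper":35},{"linear":[0,0,0],"rotation":[0,0,0],"gripper":45}]'

```text
time: 33.33
tool_pos: [0.4081, 0.3637, 0.1527]
tool_rot: [0.004, -0.253, 0.967, 0.002]
wrist_force: [-0.3, 1.1, -0.3]
opening: 0.0344
```

```bash
python3 - <<'E'
from h import *
st(); cam("scene","s16"); cam("side","d16"); cam("wrist","w16")
crop("d16",160,90,180,130,4,"d16c")
E
```

```text
t 33.33 pos [408.1 363.7 152.7] xaxis [-0.872 -0.489 -0.008] z [ 0.006  0.005 -1.   ] yaw_x -150.7 F [-0.3  1.1 -0.3] op 34.4 q [-0.42  0.33 -0.48  1.86  0.18  0.98  1.1 ]
```

View pics/d16c.png

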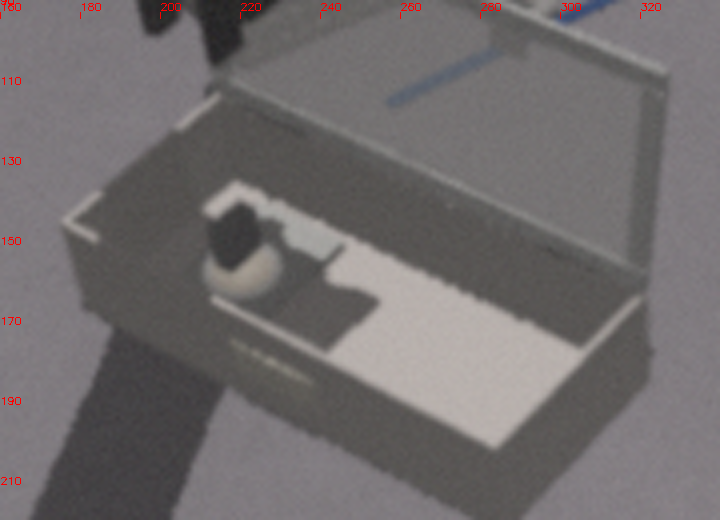

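View pics/w16.png

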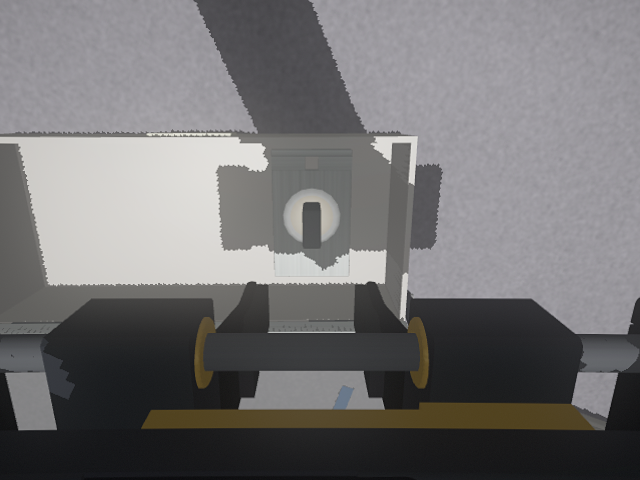

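View pics/s16.png

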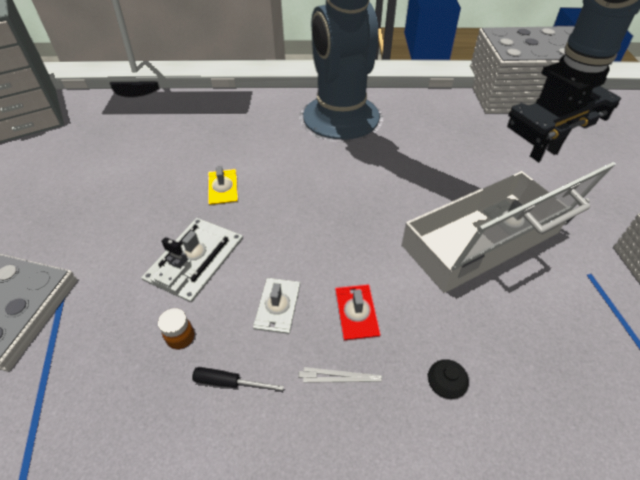

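Request:
apply_moves --series '[{"linear":[16.5,-42.1,0],"rotation":[0,0,0],"gripper":45},{"linear":[16.5,-42.1,0],"rotation":[0,0,0],"gripper":45},{"linear":[16.5,-42.1,0],"rotation":[0,0,0],"gripper":45},{"linear":[16.5,-42.1,0],"rotation":[0,0,0],"gripper":45},{"linear":[16.5,-42.1,0],"rotation":[0,0,0],"gripper":45},{"linear":[16.5,-42.1,0],"rotation":[0,0,0],"gripper":45},{"linear":[16.5,-42.1,0],"rotation":[0,0,0],"gripper":45},{"linear":[16.5,-42.1,0],"rotation":[0,0,0],"gripper":45},{"linear":[16.5,-42.1,0],"rotation":[0,0,0],"gripper":45},{"linear":[16.5,-42.1,0],"rotation":[0,0,0],"gripper":45},{"linear":[16.5,-42.1,0],"rotation":[0,0,0],"gripper":45},{"linear":[16.5,-42.1,0],"rotation":[0,0,0],"gripper":45},{"linear":[16.5,-42.1,0],"rotation":[0,0,0],"gripper":45},{"linear":[16.5,-42.1,0],"rotation":[0,0,0],"gripper":45},{"linear":[16.5,-42.1,0],"rotation":[0,0,0],"gripper":45},{"linear":[0,0,0],"rotation":[0,0,10.7],"gripper":45},{"linear":[0,0,0],"rotation":[0,0,10.7],"gripper":45},{"linear":[0,0,0],"rotation":[0,0,10.7],"gripper":45},{"linear":[0,0,0],"rotation":[0,0,10.7],"gripper":45},{"linear":[0,0,0],"rotation":[0,0,10.7],"gripper":45}]'

```text
time: 35.98
tool_pos: [0.4986, -0.3096, 0.1469]
tool_rot: [-0.002, 0.213, 0.977, 0.0]
wrist_force: [-0.5, 0.0, -0.2]
opening: 0.0393
```

Request:
apply_moves --series '[{"linear":[0,0,0],"rotation":[0,0,1],"gripper":45},{"linear":[0,0,0],"rotation":[0,0,0],"gripper":45}]'

```text
time: 36.22
tool_pos: [0.4993, -0.3098, 0.1479]
tool_rot: [-0.001, 0.217, 0.976, 0.0]
wrist_force: [0.6, 0.2, 1.1]
opening: 0.039
```

```bash
python3 - <<'E'
from h import *
goto([.5006,-.308,0]); cam("wrist","w17"); crop("w17",200,80,230,230,3,"w17c")
W=load("w17"); print(proj(W,[.5006,-.308,.064]))
E
```

```text
t 36.23 pos [ 499.3 -309.8  147.9] xaxis [-0.906  0.423  0.002] z [-0.001  0.001 -1.   ] yaw_x 155.0 F [0.6 0.2 1.1] op 39.0 q [ 0.42  0.36  0.08  1.8  -0.04  0.99  1.65]
tool d [-0.4  2.2 -0. ] boxcoords [-247. -541.]
[[313.08165455 234.7419397 ]]
```

View pics/w17c.png

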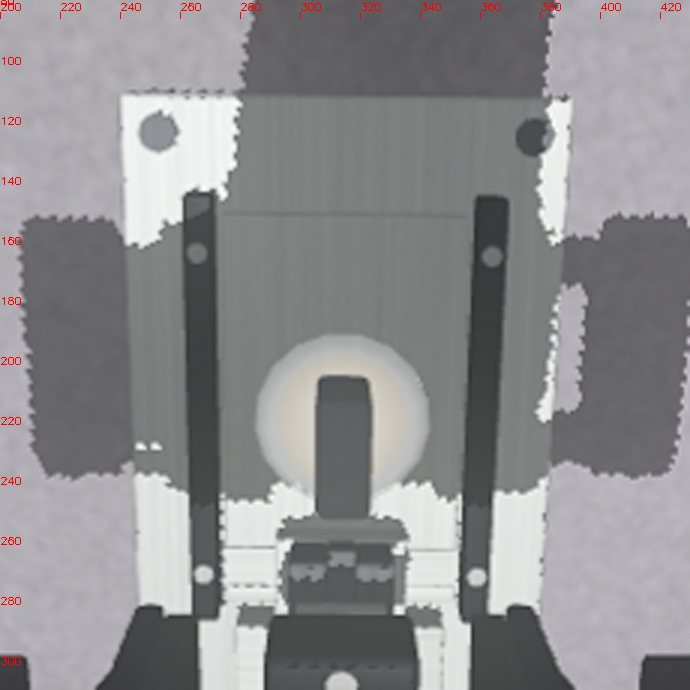

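Request:
apply_moves --series '[{"linear":[0.5,3,20],"rotation":[0,0,0],"gripper":45},{"linear":[0,0,30],"rotation":[0,0,0],"gripper":45},{"linear":[0,0,25],"rotation":[0,0,0],"gripper":45},{"linear":[0,0,20],"rotation":[0,0,0],"gripper":45},{"linear":[0,0,15],"rotation":[0,0,0],"gripper":45},{"linear":[0,0,12],"rotation":[0,0,0],"gripper":45},{"linear":[0,0,7],"rotation":[0,0,0],"gripper":45},{"linear":[0,0,5],"rotation":[0,0,0],"gripper":45},{"linear":[0,0,0],"rotation":[0,0,0],"gripper":0},{"linear":[0,0,0],"rotation":[0,0,0],"gripper":0},{"linear":[0,0,0],"rotation":[0,0,0],"gripper":0},{"linear":[0,0,0],"rotation":[0,0,0],"gripper":0},{"linear":[0,0,0],"rotation":[0,0,0],"gripper":0},{"linear":[0,0,0],"rotation":[0,0,0],"gripper":0}]' --force 30

```text
time: 38.02
tool_pos: [0.5006, -0.3077, 0.0151]
tool_rot: [0.0, 0.218, 0.976, -0.0]
wrist_force: [-0.9, -0.7, 2.2]
opening: 0.014
```

Request:
apply_moves --series '[{"linear":[5,0,0],"rotation":[0,0,0],"gripper":0},{"linear":[5,0,0],"rotation":[0,0,0],"gripper":0},{"linear":[5,0,0],"rotation":[0,0,0],"gripper":0},{"linear":[0,0,0],"rotation":[0,0,0],"gripper":0}]'

```text
time: 38.52
tool_pos: [0.4867, -0.3004, 0.015]
tool_rot: [-0.0, 0.218, 0.976, 0.0]
wrist_force: [0.9, 1.1, 3.4]
opening: 0.0137
```

Request:
apply_moves --series '[{"linear":[6,0,0],"rotation":[0,0,0],"gripper":0},{"linear":[6,0,0],"rotation":[0,0,0],"gripper":0},{"linear":[6,0,0],"rotation":[0,0,0],"gripper":0},{"linear":[6,0,0],"rotation":[0,0,0],"gripper":0},{"linear":[6,0,0],"rotation":[0,0,0],"gripper":0},{"linear":[4,0,0],"rotation":[0,0,0],"gripper":0},{"linear":[0,0,0],"rotation":[0,0,0],"gripper":0},{"linear":[0,0,-8],"rotation":[0,0,0],"gripper":0},{"linear":[0,0,-20],"rotation":[0,0,0],"gripper":0},{"linear":[0,0,-30],"rotation":[0,0,0],"gripper":0},{"linear":[0,0,-30],"rotation":[0,0,0],"gripper":0},{"linear":[0,0,-30],"rotation":[0,0,0],"gripper":0},{"linear":[0,0,0],"rotation":[0,0,-10.7],"gripper":0},{"linear":[0,0,0],"rotation":[0,0,-10.7],"gripper":0},{"linear":[0,0,0],"rotation":[0,0,-10.7],"gripper":0},{"linear":[0,0,0],"rotation":[0,0,-10.7],"gripper":0},{"linear":[0,0,0],"rotation":[0,0,-10.7],"gripper":0},{"linear":[0,0,0],"rotation":[0,0,-1],"gripper":0},{"linear":[0,0,0],"rotation":[0,0,0],"gripper":0}]'

```text
time: 40.9
tool_pos: [0.4549, -0.2859, 0.132]
tool_rot: [-0.001, -0.252, 0.968, 0.001]
wrist_force: [-1.6, -0.2, -2.6]
opening: 0.0139
```

```bash
python3 - <<'E'
from h import *
goto(bc); cam("scene","s18");cam("side","d18"); crop("s18",100,120,200,180,4,"s18c")
E
```

```text
t 40.9 pos [ 454.9 -285.9  132. ] xaxis [-0.873 -0.487  0.002] z [-0.003  0.001 -1.   ] yaw_x -150.8 F [-1.6 -0.2 -2.6] op 13.9 q [ 0.56  0.31 -0.1   1.92  0.04  0.92  2.53]
tool d [-273.8  498.7    0.8] boxcoords [-274.1 -498.5]
```

View pics/s18.png

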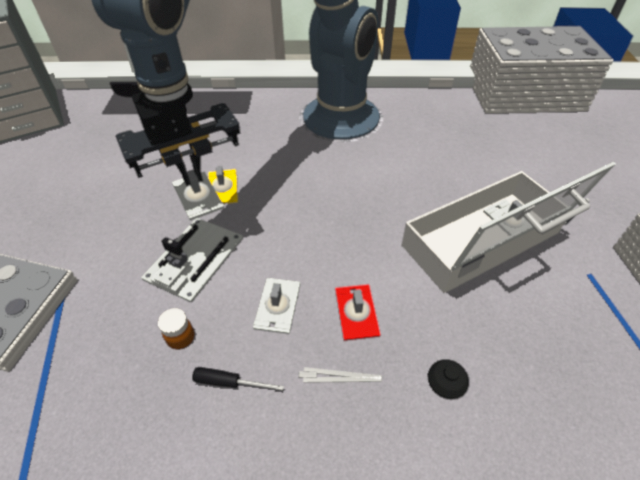

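Request:
apply_moves --series '[{"linear":[-19.6,35.6,0],"rotation":[0,0,0],"gripper":0},{"linear":[-19.6,35.6,0],"rotation":[0,0,0],"gripper":0},{"linear":[-19.6,35.6,0],"rotation":[0,0,0],"gripper":0},{"linear":[-19.6,35.6,0],"rotation":[0,0,0],"gripper":0},{"linear":[-19.6,35.6,0],"rotation":[0,0,0],"gripper":0},{"linear":[-19.6,35.6,0],"rotation":[0,0,0],"gripper":0},{"linear":[-19.6,35.6,0],"rotation":[0,0,0],"gripper":0},{"linear":[-19.6,35.6,0],"rotation":[0,0,0],"gripper":0},{"linear":[-19.6,35.6,0],"rotation":[0,0,0],"gripper":0},{"linear":[-19.6,35.6,0],"rotation":[0,0,0],"gripper":0},{"linear":[-19.6,35.6,0],"rotation":[0,0,0],"gripper":0},{"linear":[-19.6,35.6,0],"rotation":[0,0,0],"gripper":0},{"linear":[-19.6,35.6,0],"rotation":[0,0,0],"gripper":0},{"linear":[-19.6,35.6,0],"rotation":[0,0,0],"gripper":0},{"linear":[0,0,0],"rotation":[0,0,0],"gripper":0},{"linear":[0,0,0],"rotation":[0,0,0],"gripper":0}]'

```text
time: 43.0
tool_pos: [0.4513, 0.2817, 0.1324]
tool_rot: [-0.0, -0.253, 0.968, -0.001]
wrist_force: [0.2, -0.1, -2.2]
opening: 0.0136
```

```bash
python3 - <<'E'
from h import *
goto(bc); cam("wrist","w19")
crop("w19",180,110,260,200,3,"w19c")
E
```

```text
t 43.0 pos [451.3 281.7 132.4] xaxis [-0.872 -0.489  0.001] z [-0.001 -0.001 -1.   ] yaw_x -150.7 F [ 0.2 -0.1 -2.2] op 13.6 q [-0.3   0.33 -0.41  1.91  0.16  0.93  1.29]
tool d [-0.3  1.3 -0. ] boxcoords [-0.3 -1.3]
```

View pics/w19.png

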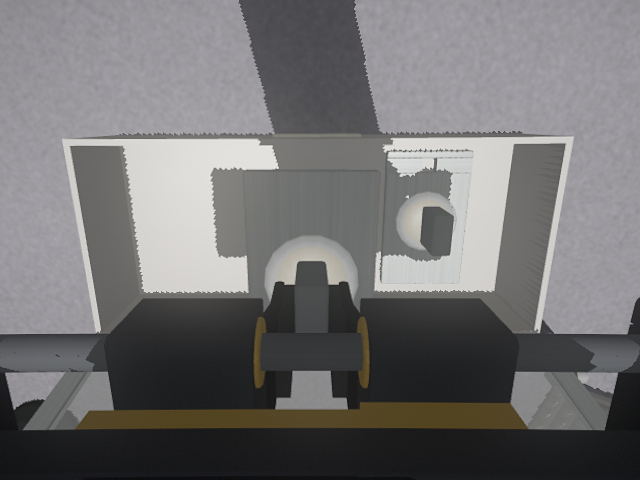

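View pics/w19c.png

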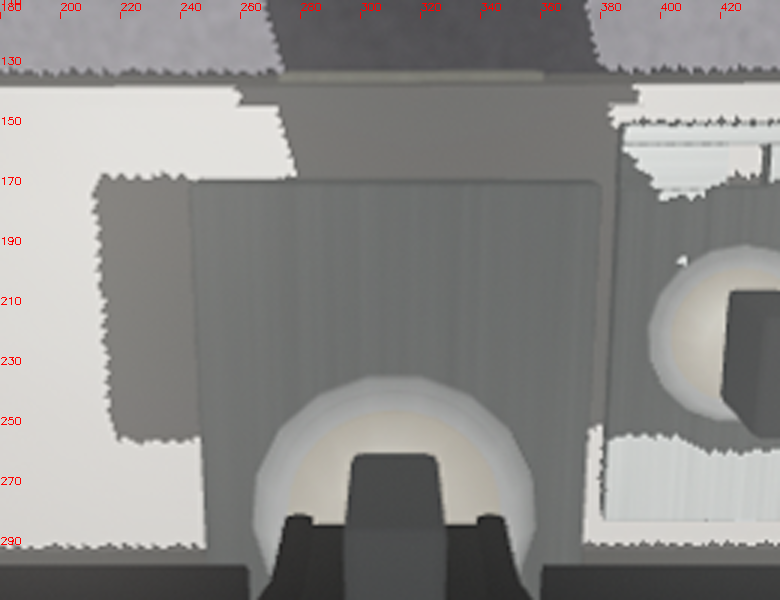

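```bash
python3 - <<'E'
from h import *
W=load("w19")
for n,p,z in (("held fl",(243.5,170),.1325),("held fr",(379.5,170),.1325),("A",(386.5,152),.012),("A",(380.5,283),.012),("A far",(473,150),.012),("Afarb",(459,283),.012),("rim +y",(572,138),.07),("rim -y",(64,140),.07)): print(n,bxy(atz(W,p,z)))
E
```

```text
held fl [-54.9 -32.8]
held fr [-55.   32.6]
A [-54.6  57.6]
A [53.6 58.5]
A far [-56.  123.4]
Afarb [ 53.4 124.3]
rim +y [-67.  160.1]
rim -y [ -65.3 -152.5]
```

Request:
apply_moves --series '[{"linear":[0,0,15],"rotation":[0,0,0],"gripper":0},{"linear":[0,0,20],"rotation":[0,0,0],"gripper":0},{"linear":[0,0,20],"rotation":[0,0,0],"gripper":0},{"linear":[0,0,20],"rotation":[0,0,0],"gripper":0},{"linear":[0,0,16],"rotation":[0,0,0],"gripper":0},{"linear":[0,0,12],"rotation":[0,0,0],"gripper":0},{"linear":[0,0,8],"rotation":[0,0,0],"gripper":0},{"linear":[0,0,5],"rotation":[0,0,0],"gripper":0},{"linear":[0,0,3],"rotation":[0,0,0],"gripper":0},{"linear":[0,0,2],"rotation":[0,0,0],"gripper":0},{"linear":[0,0,1],"rotation":[0,0,0],"gripper":0},{"linear":[0,0,0],"rotation":[0,0,0],"gripper":0},{"linear":[0,0,0],"rotation":[0,0,0],"gripper":0}]'

```text
time: 44.68
tool_pos: [0.4517, 0.2826, 0.0109]
tool_rot: [0.0, -0.253, 0.967, 0.0]
wrist_force: [-0.7, -0.8, -1.8]
opening: 0.0137
```

Another 2 mm, then release and rise.

Request:
apply_moves --series '[{"linear":[0,0,1.2],"rotation":[0,0,0],"gripper":0},{"linear":[0,0,0.8],"rotation":[0,0,0],"gripper":0},{"linear":[0,0,0],"rotation":[0,0,0],"gripper":0},{"linear":[0,0,0],"rotation":[0,0,0],"gripper":30},{"linear":[0,0,0],"rotation":[0,0,0],"gripper":30},{"linear":[0,0,0],"rotation":[0,0,0],"gripper":30},{"linear":[0,0,0],"rotation":[0,0,0],"gripper":30},{"linear":[0,0,-10],"rotation":[0,0,0],"gripper":30},{"linear":[0,0,-20],"rotation":[0,0,0],"gripper":30},{"linear":[0,0,-30],"rotation":[0,0,0],"gripper":30},{"linear":[0,0,-40],"rotation":[0,0,0],"gripper":30},{"linear":[0,0,-40],"rotation":[0,0,0],"gripper":30},{"linear":[0,0,0],"rotation":[0,0,0],"gripper":45}]'

```text
time: 46.3
tool_pos: [0.4536, 0.2842, 0.1527]
tool_rot: [0.004, -0.253, 0.967, 0.001]
wrist_force: [0.2, 0.0, -0.5]
opening: 0.0303
```

```bash
python3 - <<'E'
from h import *
goto([.6165,-.131,0]); cam("scene","s20"); cam("side","d20"); cam("wrist","w20")
crop("d20",340,220,150,110,5,"d20c"); crop("s20",230,260,120,100,6,"s20c")
E
```

```text
t 46.3 pos [453.6 284.2 152.7] xaxis [-0.872 -0.489 -0.008] z [ 0.007  0.004 -1.   ] yaw_x -150.7 F [ 0.2  0.  -0.5] op 30.3 q [-0.29  0.31 -0.43  1.89  0.15  0.97  1.3 ]
tool d [  61.1 -441.8   -0.6] boxcoords [ 2.8 -0.2]
```

View pics/d20.png

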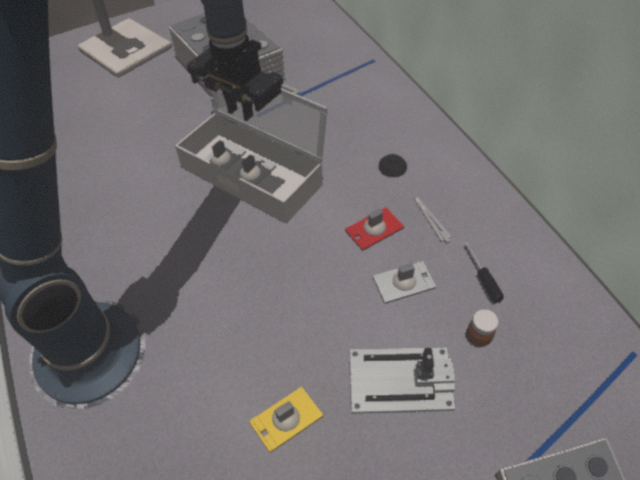

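View pics/w20.png

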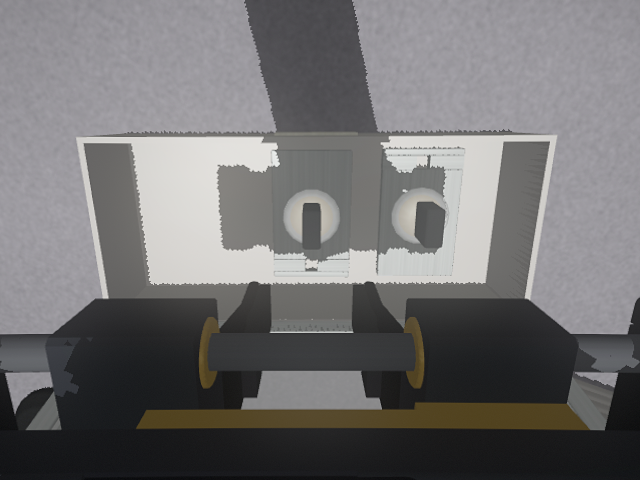

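View pics/s20.png

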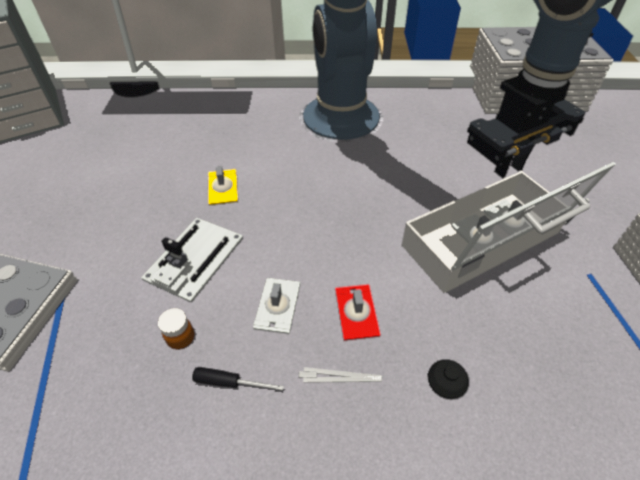

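Request:
apply_moves --series '[{"linear":[5.6,-40.2,0],"rotation":[0,0,0],"gripper":45},{"linear":[5.6,-40.2,0],"rotation":[0,0,0],"gripper":45},{"linear":[5.6,-40.2,0],"rotation":[0,0,0],"gripper":45},{"linear":[5.6,-40.2,0],"rotation":[0,0,0],"gripper":45},{"linear":[5.6,-40.2,0],"rotation":[0,0,0],"gripper":45},{"linear":[5.6,-40.2,0],"rotation":[0,0,0],"gripper":45},{"linear":[5.6,-40.2,0],"rotation":[0,0,0],"gripper":45},{"linear":[5.6,-40.2,0],"rotation":[0,0,0],"gripper":45},{"linear":[5.6,-40.2,0],"rotation":[0,0,0],"gripper":45},{"linear":[5.6,-40.2,0],"rotation":[0,0,0],"gripper":45},{"linear":[5.6,-40.2,0],"rotation":[0,0,0],"gripper":45},{"linear":[0,0,0],"rotation":[0,0,9.2],"gripper":45},{"linear":[0,0,0],"rotation":[0,0,9.2],"gripper":45},{"linear":[0,0,0],"rotation":[0,0,9.2],"gripper":45},{"linear":[0,0,0],"rotation":[0,0,9.2],"gripper":45},{"linear":[0,0,0],"rotation":[0,0,0],"gripper":45},{"linear":[0,0,0],"rotation":[0,0,0],"gripper":45}]'

```text
time: 48.58
tool_pos: [0.6138, -0.133, 0.1478]
tool_rot: [-0.001, 0.064, 0.998, 0.0]
wrist_force: [-0.3, 0.2, -0.3]
opening: 0.0393
```

```bash
python3 - <<'E'
from h import *
goto([.6165,-.131,0]); cam("wrist","w21"); cam("scene","s21"); crop("w21",240,120,150,180,4,"w21c")
E
```

```text
t 48.58 pos [ 613.8 -133.   147.8] xaxis [-0.992  0.128  0.002] z [-0.002  0.    -1.   ] yaw_x 172.6 F [-0.3  0.2 -0.3] op 39.3 q [ 0.22  0.43 -0.1   1.69  0.05  1.02  1.55]
tool d [-2.5  2.4 -0. ] boxcoords [ -60.9 -442.6]
```

View pics/w21c.png

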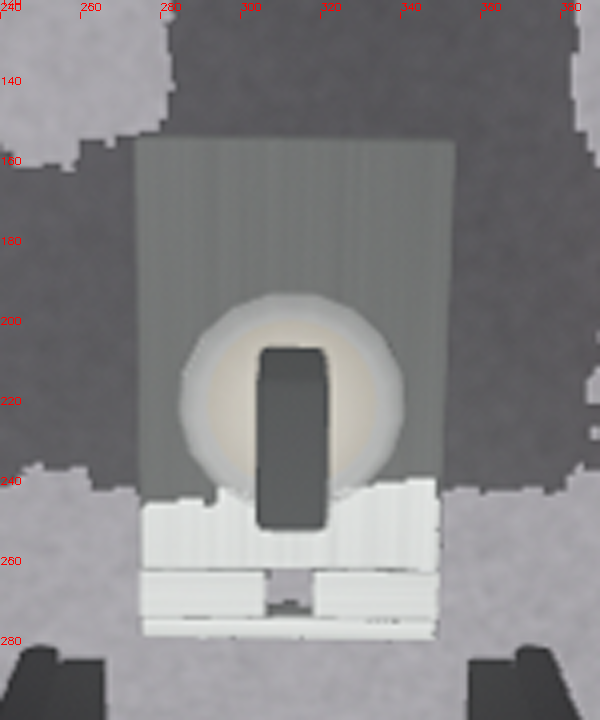

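```bash
python3 - <<'E'
from h import *
W=load("w21");s=sensors.observe();Rm=q2R(s["tool_rot"])
m=atz(W,(312.8,232.5),.054); print(m,Rm.T@(m-s["tool_pos"])*1000)
c=[atz(W,p,.008) for p in((274,154.5),(353.5,155),(275.5,279),(349,279))]; m=np.mean(c,0);print(m,Rm.T@(m-s["tool_pos"])*1000)
d=(c[0]+c[1]-c[2]-c[3])/2; print(np.linalg.norm(d),np.degrees(np.arctan2(d[1],d[0])))
E
```

```text
[ 0.61577964 -0.13099684  0.054     ] [-1.54134024  2.36404647 94.27242361]
[ 0.61710302 -0.13077366  0.008     ] [ -2.86017937   2.74626816 140.27150753]
0.10876581121610211 172.0841599034181
```

Request:
apply_moves --series '[{"linear":[-2.5,2.4,20],"rotation":[0,0,0.5],"gripper":45},{"linear":[0,0,35],"rotation":[0,0,0],"gripper":45},{"linear":[0,0,30],"rotation":[0,0,0],"gripper":45},{"linear":[0,0,20],"rotation":[0,0,0],"gripper":45},{"linear":[0,0,15],"rotation":[0,0,0],"gripper":45},{"linear":[0,0,12],"rotation":[0,0,0],"gripper":45},{"linear":[0,0,7],"rotation":[0,0,0],"gripper":45},{"linear":[0,0,5],"rotation":[0,0,0],"gripper":45},{"linear":[0,0,0],"rotation":[0,0,0],"gripper":0},{"linear":[0,0,0],"rotation":[0,0,0],"gripper":0},{"linear":[0,0,0],"rotation":[0,0,0],"gripper":0},{"linear":[0,0,0],"rotation":[0,0,0],"gripper":0},{"linear":[0,0,0],"rotation":[0,0,0],"gripper":0},{"linear":[0,0,0],"rotation":[0,0,0],"gripper":0}]' --force 30

```text
time: 50.42
tool_pos: [0.6173, -0.1316, 0.0052]
tool_rot: [0.0, 0.07, 0.998, -0.0]
wrist_force: [-0.5, -1.0, 3.7]
opening: 0.0138
```

Request:
apply_moves --series '[{"linear":[0,0,-5],"rotation":[0,0,0],"gripper":0},{"linear":[0,0,-15],"rotation":[0,0,0],"gripper":0},{"linear":[0,0,-25],"rotation":[0,0,0],"gripper":0},{"linear":[0,0,-30],"rotation":[0,0,0],"gripper":0},{"linear":[0,0,-30],"rotation":[0,0,0],"gripper":0},{"linear":[0,0,-20],"rotation":[0,0,0],"gripper":0},{"linear":[0,0,0],"rotation":[0,0,-9.3],"gripper":0},{"linear":[0,0,0],"rotation":[0,0,-9.3],"gripper":0},{"linear":[0,0,0],"rotation":[0,0,-9.3],"gripper":0},{"linear":[0,0,0],"rotation":[0,0,-9.3],"gripper":0},{"linear":[0,0,0],"rotation":[0,0,0],"gripper":0},{"linear":[0,0,0],"rotation":[0,0,0],"gripper":0}]'

```text
time: 51.92
tool_pos: [0.617, -0.1312, 0.1301]
tool_rot: [0.0, -0.251, 0.968, -0.0]
wrist_force: [-0.1, -1.4, -1.9]
opening: 0.0137
```

```bash
python3 - <<'E'
from h import *
goto(bc-bey*.088)
E
```

```text
t 51.92 pos [ 617.  -131.2  130.1] xaxis [-0.874 -0.486 -0.   ] z [ 0. -0. -1.] yaw_x -150.9 F [-0.1 -1.4 -1.9] op 13.7 q [ 0.32  0.46 -0.24  1.7   0.12  1.    2.11]
tool d [-56.4 354.7  -0. ] boxcoords [ -57.2 -442.6]
```

Request:
apply_moves --series '[{"linear":[-5.6,35.5,0],"rotation":[0,0,0],"gripper":0},{"linear":[-5.6,35.5,0],"rotation":[0,0,0],"gripper":0},{"linear":[-5.6,35.5,0],"rotation":[0,0,0],"gripper":0},{"linear":[-5.6,35.5,0],"rotation":[0,0,0],"gripper":0},{"linear":[-5.6,35.5,0],"rotation":[0,0,0],"gripper":0},{"linear":[-5.6,35.5,0],"rotation":[0,0,0],"gripper":0},{"linear":[-5.6,35.5,0],"rotation":[0,0,0],"gripper":0},{"linear":[-5.6,35.5,0],"rotation":[0,0,0],"gripper":0},{"linear":[-5.6,35.5,0],"rotation":[0,0,0],"gripper":0},{"linear":[-5.6,35.5,0],"rotation":[0,0,0],"gripper":0},{"linear":[0,0,0],"rotation":[0,0,0],"gripper":0},{"linear":[0,0,0],"rotation":[0,0,0],"gripper":0}]'

```text
time: 53.42
tool_pos: [0.493, 0.2054, 0.1298]
tool_rot: [0.0, -0.252, 0.968, -0.0]
wrist_force: [0.7, 1.0, -2.5]
opening: 0.0138
```

```bash
python3 - <<'E'
from h import *
goto(bc-bey*.088); cam("wrist","w22")
E
```

```text
t 53.42 pos [493.  205.4 129.8] xaxis [-0.873 -0.487  0.   ] z [ 0.    -0.001 -1.   ] yaw_x -150.9 F [ 0.7  1.  -2.5] op 13.8 q [-0.17  0.33 -0.37  1.92  0.15  0.93  1.47]
tool d [-1.2  0.2 -0. ] boxcoords [ -1.2 -88.2]
```

View pics/w22.png

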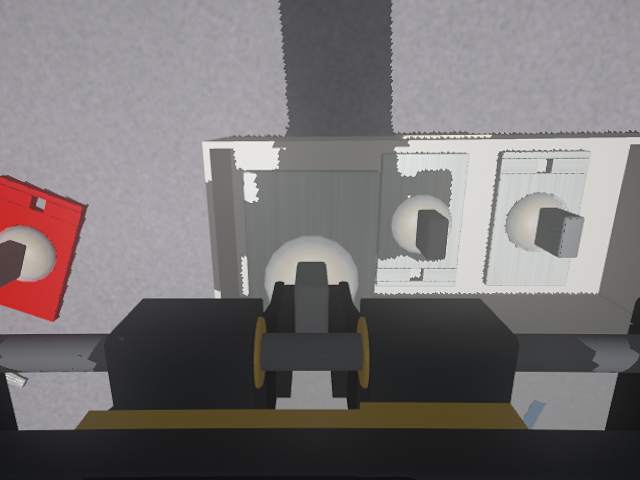

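Request:
apply_moves --series '[{"linear":[-1,0,15],"rotation":[0,0,0],"gripper":0},{"linear":[0,0,20],"rotation":[0,0,0],"gripper":0},{"linear":[0,0,20],"rotation":[0,0,0],"gripper":0},{"linear":[0,0,20],"rotation":[0,0,0],"gripper":0},{"linear":[0,0,16],"rotation":[0,0,0],"gripper":0},{"linear":[0,0,10],"rotation":[0,0,0],"gripper":0},{"linear":[0,0,8],"rotation":[0,0,0],"gripper":0},{"linear":[0,0,5],"rotation":[0,0,0],"gripper":0},{"linear":[0,0,3],"rotation":[0,0,0],"gripper":0},{"linear":[0,0,2],"rotation":[0,0,0],"gripper":0},{"linear":[0,0,1.5],"rotation":[0,0,0],"gripper":0},{"linear":[0,0,0],"rotation":[0,0,0],"gripper":0},{"linear":[0,0,0],"rotation":[0,0,0],"gripper":0}]'

```text
time: 55.1
tool_pos: [0.4937, 0.2066, 0.0094]
tool_rot: [0.0, -0.252, 0.968, 0.0]
wrist_force: [1.0, -0.0, -1.2]
opening: 0.0135
```

Request:
apply_moves --series '[{"linear":[0,0,0.6],"rotation":[0,0,0],"gripper":0},{"linear":[0,0,0],"rotation":[0,0,0],"gripper":0},{"linear":[0,0,0],"rotation":[0,0,0],"gripper":30},{"linear":[0,0,0],"rotation":[0,0,0],"gripper":30},{"linear":[0,0,0],"rotation":[0,0,0],"gripper":30},{"linear":[0,0,0],"rotation":[0,0,0],"gripper":30},{"linear":[0,0,-10],"rotation":[0,0,0],"gripper":30},{"linear":[0,0,-20],"rotation":[0,0,0],"gripper":30},{"linear":[0,0,-30],"rotation":[0,0,0],"gripper":30},{"linear":[0,0,-40],"rotation":[0,0,0],"gripper":30},{"linear":[0,0,-40],"rotation":[0,0,0],"gripper":30},{"linear":[0,0,-40],"rotation":[0,0,0],"gripper":30},{"linear":[0,0,-40],"rotation":[0,0,0],"gripper":30},{"linear":[0,0,0],"rotation":[0,0,0],"gripper":30}]'

```text
time: 56.85
tool_pos: [0.4955, 0.2077, 0.2329]
tool_rot: [0.004, -0.252, 0.968, 0.001]
wrist_force: [-0.3, 0.7, -0.7]
opening: 0.0262
```

```bash
python3 - <<'E'
from h import *
st(); cam("scene","s23"); cam("side","d23"); cam("wrist","w23")
crop("d23",160,50,180,170,4,"d23c")
E
```

```text
t 56.85 pos [495.5 207.7 232.9] xaxis [-0.873 -0.488 -0.008] z [ 0.008  0.003 -1.   ] yaw_x -150.8 F [-0.3  0.7 -0.7] op 26.2 q [-0.15  0.23 -0.39  1.79  0.1   1.13  1.51]
```

View pics/d23c.png

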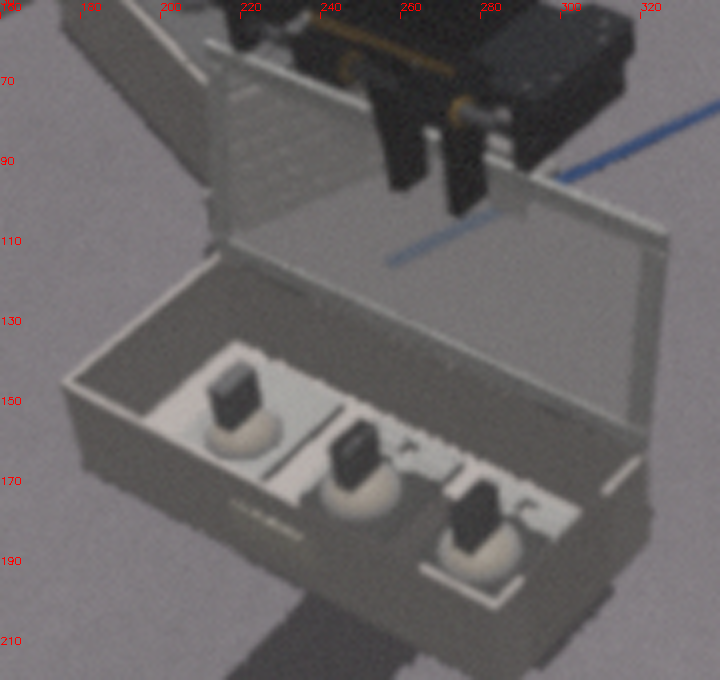

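View pics/w23.png

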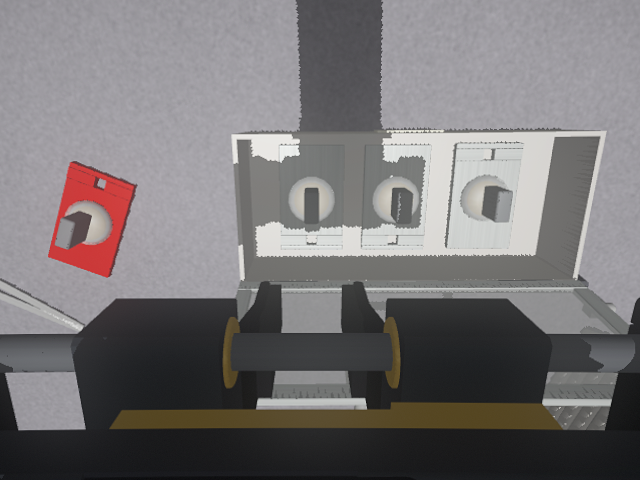

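View pics/s23.png

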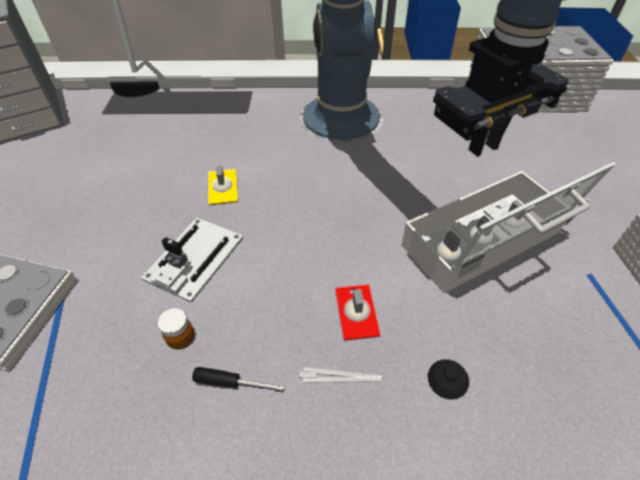

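Request:
apply_moves --series '[{"linear":[-31.6,21.9,0],"rotation":[0,0,0],"gripper":50},{"linear":[-31.6,21.9,0],"rotation":[0,0,0],"gripper":50},{"linear":[-31.6,21.9,0],"rotation":[0,0,0],"gripper":50},{"linear":[-31.6,21.9,0],"rotation":[0,0,0],"gripper":50},{"linear":[0,0,0],"rotation":[0,0,10],"gripper":50},{"linear":[0,0,0],"rotation":[0,0,10],"gripper":50},{"linear":[0,0,0],"rotation":[0,0,10],"gripper":50},{"linear":[0,0,0],"rotation":[0,0,10],"gripper":50},{"linear":[0,0,0],"rotation":[0,0,10],"gripper":50},{"linear":[0,0,0],"rotation":[0,0,10],"gripper":50},{"linear":[0,0,0],"rotation":[0,0,10],"gripper":50},{"linear":[0,0,0],"rotation":[0,0,10],"gripper":50},{"linear":[0,0,0],"rotation":[0,0,10],"gripper":50},{"linear":[0,0,0],"rotation":[0,0,0],"gripper":28},{"linear":[0,0,0],"rotation":[0,0,0],"gripper":28}]'

```text
time: 58.88
tool_pos: [0.5608, 0.3445, 0.2277]
tool_rot: [-0.0, 0.505, 0.863, -0.001]
wrist_force: [0.9, 0.4, -0.6]
opening: 0.031
```

```bash
python3 - <<'E'
from h import *
goto([.5631,.3456,0]); cam("wrist","w24"); cam("scene","s24"); crop("s24",450,90,190,190,4,"s24c")
for n in("s23","d23","w24"): print(n,proj(load(n),[bc+bex*.1284+bey*b+[0,0,.1818] for b in(-.055,0,.055)]).round(1).tolist())
E
```

```text
t 58.88 pos [560.8 344.5 227.7] xaxis [-0.49   0.872 -0.   ] z [-0.001 -0.001 -1.   ] yaw_x 119.4 F [ 0.9  0.4 -0.6] op 31.0 q [-0.55  0.41 -0.09  1.52  0.04  1.21 -0.13]
tool d [-0.2  2.6 -0. ] boxcoords [1.258e+02 1.000e-01]
s23 [[538.8, 231.1], [562.6, 219.0], [585.1, 207.5]]
d23 [[297.5, 92.9], [277.6, 84.5], [258.4, 76.4]]
w24 [[314.7, 329.2], [315.2, 250.8], [315.8, 162.3]]
```

View pics/w24.png

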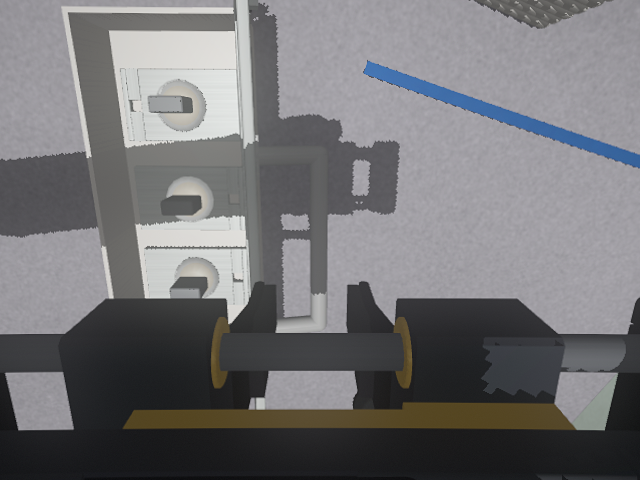

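View pics/s24c.png

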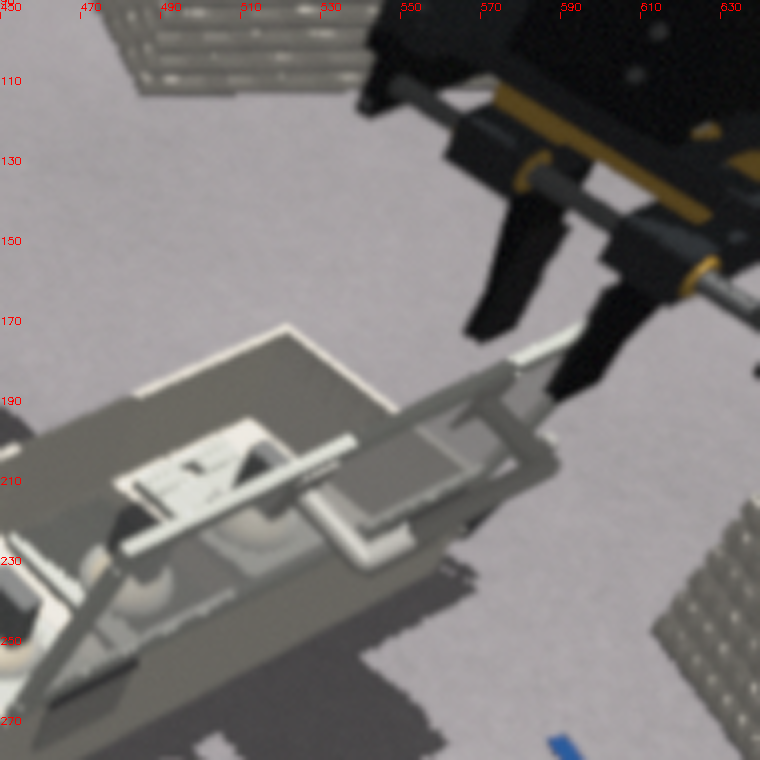

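Request:
apply_moves --series '[{"linear":[0,4.3,0],"rotation":[0,0,0],"gripper":24},{"linear":[0,0,0],"rotation":[0,0,0],"gripper":24},{"linear":[0,0,15],"rotation":[0,0,0],"gripper":24},{"linear":[0,0,15],"rotation":[0,0,0],"gripper":24},{"linear":[0,0,10],"rotation":[0,0,0],"gripper":24},{"linear":[0,0,0],"rotation":[0,0,0],"gripper":24}]'

```text
time: 59.72
tool_pos: [0.5643, 0.3462, 0.1871]
tool_rot: [-0.001, 0.506, 0.863, -0.001]
wrist_force: [-0.2, 0.4, -0.6]
opening: 0.021
```

```bash
python3 - <<'E'
from h import *
goto([.5631,.3456,0]); cam("wrist","w25"); crop("w25",200,120,230,240,3,"w25c")
E
```

```text
t 59.73 pos [564.3 346.2 187.1] xaxis [-0.488  0.873 -0.   ] z [-0.002 -0.002 -1.   ] yaw_x 119.2 F [-0.2  0.4 -0.6] op 21.0 q [-0.55  0.45 -0.08  1.56  0.04  1.13 -0.14]
tool d [ 0.  -1.3  0. ] boxcoords [ 1.297e+02 -1.000e-01]
```

View pics/w25c.png

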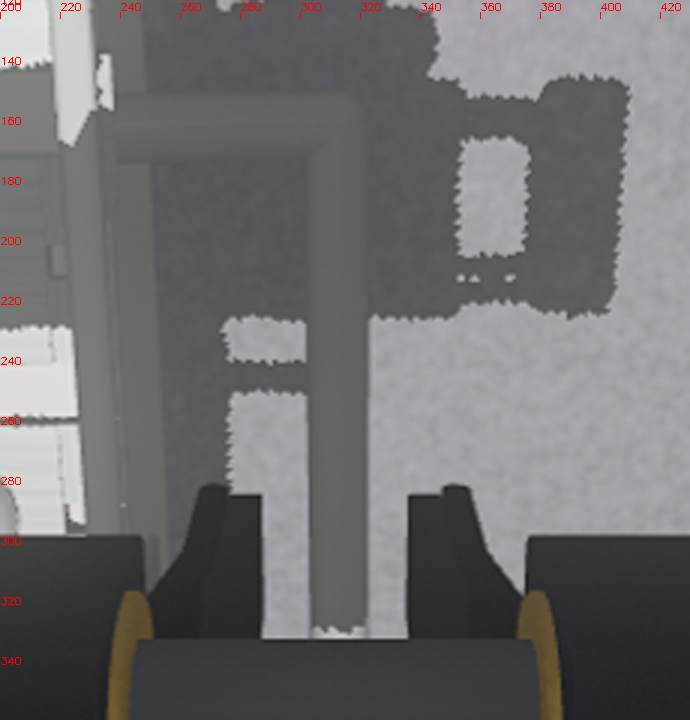

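Request:
apply_moves --series '[{"linear":[0,0,12],"rotation":[0,0,0],"gripper":24},{"linear":[0,0,12],"rotation":[0,0,0],"gripper":24},{"linear":[0,0,10],"rotation":[0,0,0],"gripper":24},{"linear":[0,0,8],"rotation":[0,0,0],"gripper":24},{"linear":[0,0,6],"rotation":[0,0,0],"gripper":24},{"linear":[0,0,2],"rotation":[0,0,0],"gripper":24},{"linear":[0,0,0],"rotation":[0,0,0],"gripper":24}]'

```text
time: 60.65
tool_pos: [0.5651, 0.3468, 0.1387]
tool_rot: [0.0, 0.506, 0.863, 0.0]
wrist_force: [-0.2, -1.0, 0.6]
opening: 0.0208
```

Request:
apply_moves --series '[{"linear":[0,0,0],"rotation":[0,0,0],"gripper":0},{"linear":[0,0,0],"rotation":[0,0,0],"gripper":0},{"linear":[0,0,0],"rotation":[0,0,0],"gripper":0},{"linear":[0,0,0],"rotation":[0,0,0],"gripper":0},{"linear":[0,0,0],"rotation":[0,0,0],"gripper":0}]' --force 50

```text
time: 61.28
tool_pos: [0.5647, 0.3466, 0.139]
tool_rot: [-0.0, 0.506, 0.863, -0.0]
wrist_force: [-2.6, -1.9, 3.5]
opening: 0.0095
```

```bash
python3 - <<'E'
from h import *
goto([.5631,.3456,0]); cam("scene","s26");cam("side","d26"); crop("s26",450,90,190,190,4,"s26c")
import numpy as np
R=np.hypot(118,41);f0=np.arctan2(41,118)
th=np.linspace(1.73,0,29)
y=R*(-np.cos(f0+th)); z=-R*np.sin(f0+th)
for a,b,t in zip(np.diff(y),np.diff(z),th[1:]): print(round(t,2),round(a,1),round(b,1))
E
```

```text
t 61.27 pos [564.7 346.6 139. ] xaxis [-0.488  0.873 -0.   ] z [-0. -0. -1.] yaw_x 119.2 F [-2.6 -1.9  3.5] op 9.5 q [-0.55  0.49 -0.08  1.61  0.05  1.04 -0.14]
tool d [-0.1 -1.9  0. ] boxcoords [1.303e+02 1.000e-01]
1.67 -6.9 -3.4
1.61 -7.1 -3.0
1.54 -7.3 -2.6
1.48 -7.4 -2.1
1.42 -7.5 -1.7
1.36 -7.6 -1.2
1.3 -7.7 -0.7
1.24 -7.7 -0.2
1.17 -7.7 0.2
1.11 -7.7 0.7
1.05 -7.6 1.2
0.99 -7.5 1.7
0.93 -7.4 2.1
0.86 -7.3 2.6
0.8 -7.1 3.0
0.74 -6.9 3.5
0.68 -6.7 3.9
0.62 -6.4 4.3
0.56 -6.1 4.7
0.49 -5.8 5.0
0.43 -5.5 5.4
0.37 -5.2 5.7
0.31 -4.8 6.0
0.25 -4.4 6.3
0.19 -4.0 6.6
0.12 -3.6 6.8
0.06 -3.2 7.0
0.0 -2.8 7.2
```

View pics/s26c.png

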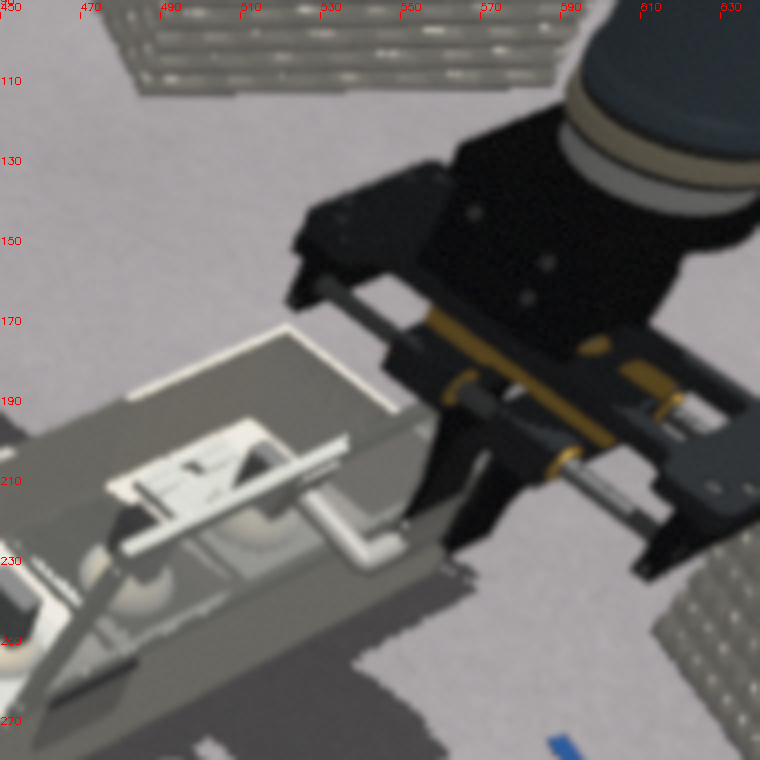

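Request:
apply_moves --series '[{"linear":[0,-2.2,-1.2],"rotation":[0,0,0],"gripper":0},{"linear":[0,-6.9,-3.4],"rotation":[0,0,0],"gripper":0},{"linear":[0,-7.1,-3.0],"rotation":[0,0,0],"gripper":0},{"linear":[0,-7.3,-2.6],"rotation":[0,0,0],"gripper":0},{"linear":[0,-7.4,-2.1],"rotation":[0,0,0],"gripper":0},{"linear":[0,-7.5,-1.7],"rotation":[0,0,0],"gripper":0},{"linear":[0,-7.6,-1.2],"rotation":[0,0,0],"gripper":0},{"linear":[0,0,0],"rotation":[0,0,0],"gripper":0}]'

```text
time: 62.38
tool_pos: [0.5251, 0.3243, 0.1556]
tool_rot: [0.001, 0.506, 0.862, 0.001]
wrist_force: [2.9, 0.5, 5.8]
opening: 0.0095
```

Request:
apply_moves --series '[{"linear":[0,-7.7,-1.0],"rotation":[0,0,0],"gripper":0},{"linear":[0,-7.7,-0.4],"rotation":[0,0,0],"gripper":0},{"linear":[0,-7.7,0],"rotation":[0,0,0],"gripper":0},{"linear":[0,-7.7,0.5],"rotation":[0,0,0],"gripper":0},{"linear":[0,-7.6,1.1],"rotation":[0,0,0],"gripper":0},{"linear":[0,-7.5,1.7],"rotation":[0,0,0],"gripper":0},{"linear":[0,-7.4,2.1],"rotation":[0,0,0],"gripper":0},{"linear":[0,-7.3,2.6],"rotation":[0,0,0],"gripper":0},{"linear":[0,-7.1,3.0],"rotation":[0,0,0],"gripper":0},{"linear":[0,0,0],"rotation":[0,0,0],"gripper":0}]'

```text
time: 63.62
tool_pos: [0.464, 0.2906, 0.1435]
tool_rot: [-0.001, 0.506, 0.863, -0.001]
wrist_force: [-0.9, 1.8, 0.2]
opening: 0.0095
```

```bash
python3 - <<'E'
from h import *
goto(bc); cam("scene","s27"); crop("s27",400,90,190,150,4,"s27c")
E
```

```text
t 63.62 pos [464.  290.6 143.5] xaxis [-0.488  0.873  0.   ] z [-0.003 -0.001 -1.   ] yaw_x 119.2 F [-0.9  1.8  0.2] op 9.5 q [-0.55  0.31 -0.1   1.88  0.04  0.95 -0.16]
tool d [ -0.3 -15.1   0. ] boxcoords [15.1  0.3]
```

View pics/s27c.png

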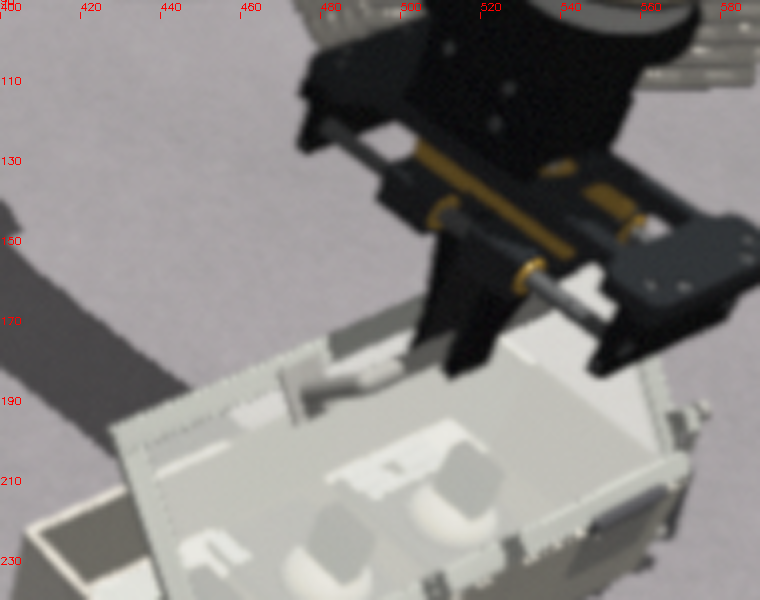

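Held and following at θ≈0.8. Continue down.

Request:
apply_moves --series '[{"linear":[0,-6.9,3.5],"rotation":[0,0,0],"gripper":0},{"linear":[0,-6.7,3.9],"rotation":[0,0,0],"gripper":0},{"linear":[0,-6.4,4.3],"rotation":[0,0,0],"gripper":0},{"linear":[0,-6.1,4.7],"rotation":[0,0,0],"gripper":0},{"linear":[0,-5.8,5.0],"rotation":[0,0,0],"gripper":0},{"linear":[0,-5.5,5.4],"rotation":[0,0,0],"gripper":0},{"linear":[0,-5.2,5.7],"rotation":[0,0,0],"gripper":0},{"linear":[0,0,0],"rotation":[0,0,0],"gripper":0}]'

```text
time: 64.68
tool_pos: [0.4274, 0.2705, 0.1109]
tool_rot: [-0.001, 0.506, 0.863, -0.0]
wrist_force: [-2.4, 5.6, -3.8]
opening: 0.0094
```

Request:
apply_moves --series '[{"linear":[0,-4.8,6.0],"rotation":[0,0,0],"gripper":0},{"linear":[0,-4.4,6.3],"rotation":[0,0,0],"gripper":0},{"linear":[0,-4.0,6.6],"rotation":[0,0,0],"gripper":0},{"linear":[0,-3.6,6.8],"rotation":[0,0,0],"gripper":0},{"linear":[0,-1.6,3.5],"rotation":[0,0,0],"gripper":0},{"linear":[0,-1.5,3.5],"rotation":[0,0,0],"gripper":0},{"linear":[0,-1.1,3],"rotation":[0,0,0],"gripper":0},{"linear":[0,0,0],"rotation":[0,0,0],"gripper":0},{"linear":[0,0,0],"rotation":[0,0,0],"gripper":0}]'

```text
time: 65.8
tool_pos: [0.4093, 0.2604, 0.0755]
tool_rot: [-0.0, 0.506, 0.863, -0.0]
wrist_force: [-2.3, 5.2, -3.1]
opening: 0.0095
```

Request:
apply_moves --series '[{"linear":[0,-0.7,1.5],"rotation":[0,0,0],"gripper":0},{"linear":[0,-0.6,1.5],"rotation":[0,0,0],"gripper":0},{"linear":[0,-0.4,1.0],"rotation":[0,0,0],"gripper":0},{"linear":[0,0,0.5],"rotation":[0,0,0],"gripper":0},{"linear":[0,0,0],"rotation":[0,0,0],"gripper":0},{"linear":[0,0,0],"rotation":[0,0,0],"gripper":0}]'

```text
time: 66.55
tool_pos: [0.4079, 0.2596, 0.0713]
tool_rot: [-0.0, 0.506, 0.863, -0.0]
wrist_force: [-2.5, 5.8, -0.9]
opening: 0.0093
```

Request:
apply_moves --series '[{"linear":[0,0,1],"rotation":[0,0,0],"gripper":0},{"linear":[0,0,0.5],"rotation":[0,0,0],"gripper":0},{"linear":[0,0,0],"rotation":[0,0,0],"gripper":0},{"linear":[0,0,0],"rotation":[0,0,0],"gripper":0}]'

```text
time: 67.05
tool_pos: [0.4079, 0.2597, 0.0711]
tool_rot: [-0.0, 0.506, 0.863, -0.0]
wrist_force: [-6.1, 2.2, 10.1]
opening: 0.0093
```

```bash
python3 - <<'E'
from h import *
goto(bc); cam("scene","s28"); crop("s28",400,130,190,160,4,"s28c")
E
```

```text
t 67.05 pos [407.9 259.7  71.1] xaxis [-0.488  0.873  0.   ] z [-0.001 -0.    -1.   ] yaw_x 119.2 F [-6.1  2.2 10.1] op 9.3 q [-0.56  0.31 -0.11  2.09  0.05  0.74 -0.19]
tool d [-0.7 49.  -0. ] boxcoords [-49.    0.7]
```

View pics/s28c.png

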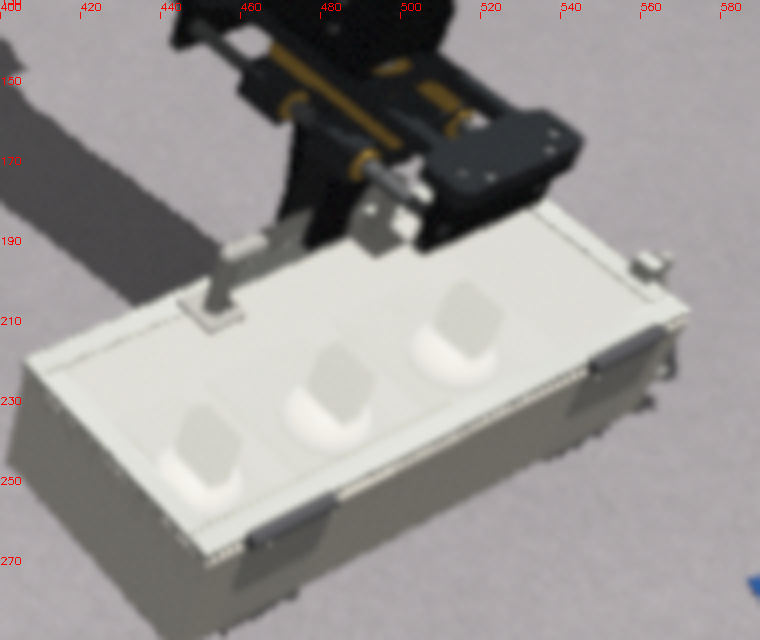

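Request:
apply_moves --series '[{"linear":[0,0,0],"rotation":[0,0,0],"gripper":30},{"linear":[0,0,0],"rotation":[0,0,0],"gripper":30},{"linear":[0,0,0],"rotation":[0,0,0],"gripper":30},{"linear":[0,0,0],"rotation":[0,0,0],"gripper":30},{"linear":[0,0,0],"rotation":[0,0,0],"gripper":30},{"linear":[0,0,-8],"rotation":[0,0,0],"gripper":30},{"linear":[0,0,-20],"rotation":[0,0,0],"gripper":30},{"linear":[0,0,-30],"rotation":[0,0,0],"gripper":30},{"linear":[0,0,-40],"rotation":[0,0,0],"gripper":30},{"linear":[0,0,-40],"rotation":[0,0,0],"gripper":30},{"linear":[0,-40,-10],"rotation":[0,0,0],"gripper":30},{"linear":[0,0,0],"rotation":[0,0,0],"gripper":30},{"linear":[0,0,0],"rotation":[0,0,0],"gripper":30}]'

```text
time: 68.72
tool_pos: [0.3741, 0.24, 0.2184]
tool_rot: [0.0, 0.506, 0.863, 0.001]
wrist_force: [0.1, 0.7, -0.3]
opening: 0.0262
```

```bash
python3 - <<'E'
from h import *
st(); cam("scene","s29"); cam("side","d29"); crop("d29",170,90,160,140,5,"d29c"); crop("s29",130,200,120,110,6,"s29c")
E
```

```text
t 68.72 pos [374.1 240.  218.4] xaxis [-0.488  0.873 -0.   ] z [ 0.001  0.001 -1.   ] yaw_x 119.2 F [ 0.1  0.7 -0.3] op 26.2 q [-0.55  0.06 -0.12  2.    0.01  1.07 -0.17]
```

View pics/s29.png

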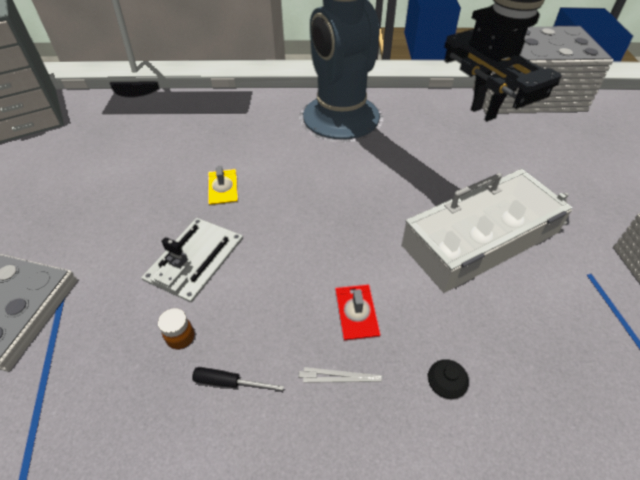

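View pics/d29c.png

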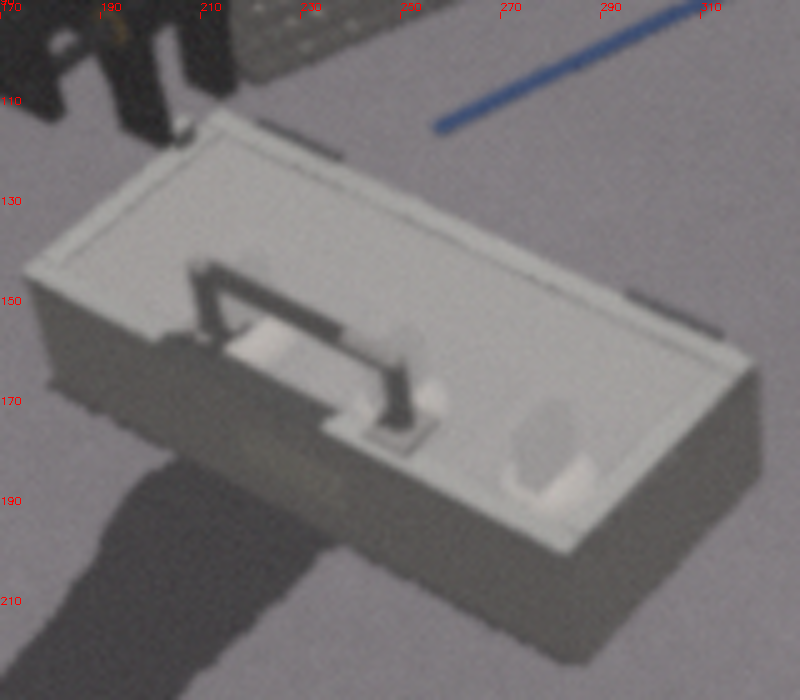

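View pics/s29c.png

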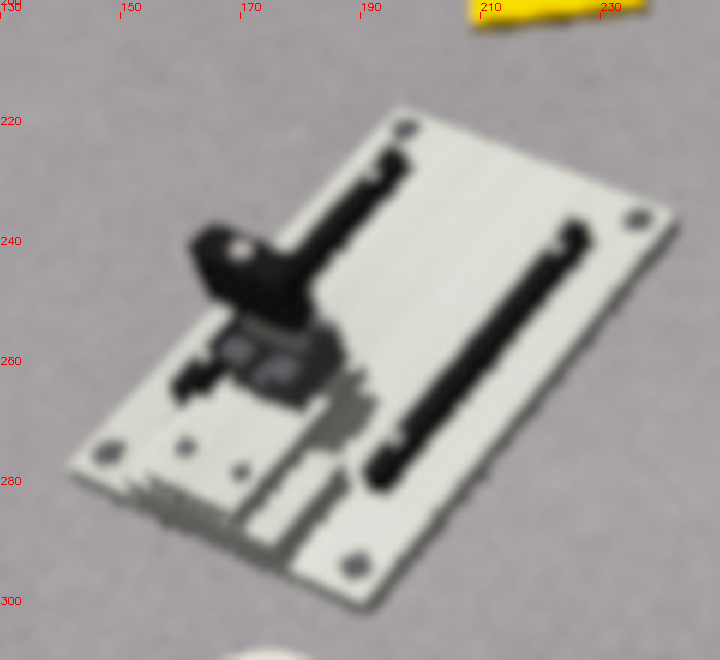

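Lid shut, plunger crosswise and raised (gap above collar visible), three carriers in the box, bystanders at their starting pixels. Hand in.

```bash
python3 - <<'E'
from workcell import order
print(order.job_done())
E
```

```text
the job is handed in; nothing more can be done
None
```

The job is done and handed in at about 69 s. All three carriers present are in the dust box, the lid is shut and the plunger is latched up. Only two bench carriers were there; the third was absent. The hand-in reported no verdict.

- **Plunger:** I pulled it up about 11 mm, turned it 90° and let it down until it latched. In the last picture it stands crosswise with a visible gap above the collar.
- **Carriers:** I slid the nest carrier out about 49 mm before lifting it. All three lie flat, side by side, at about −88, 0 and +90 mm along the box's y axis, grips up. They show through the pane in the last pictures.
- **Lid:** It was shut at the start, so I opened it by the bar first. At the end I kept hold of the bar all the way down until it pressed on its stop at about 10 N, then let go. The last pictures show it shut.
- **Bystanders:** The tweezers, screwdriver, rubber weight, jar and the red and yellow look-alikes stand where they did in the first picture.

**Disagreements:**
- **Fingertip position:** The fingertips sit about 30 mm short of the reported TCP. My first try at the plunger closed above it without touching, and I allowed for the offset from then on.
- **Wrist camera:** It read about 3 mm further along the tool's x axis than the fixed cameras in several of the measurements.
- **Lid bar:** Its 11 mm bar read as only 9.4 mm when gripped, though it held securely.

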